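# Fit the inner bearings and grease seals into two trailer hubs

### The arm

A 7-joint arm with a two-finger parallel gripper is mounted at the origin on the work surface. World frame = base frame: x ahead of the robot, y to its left, z up, the work surface at z = 0. Lengths are in m, angles in rad, forces in N, time in s.
With the tool pointing down it reaches from about 0.425 to 0.825 m from the base axis. Payload 3.6 kg.
Tool frame: the origin (TCP) lies midway between the tips of the shut fingers; the grasp point (between the pads) lies 19 mm behind it; z points along the fingers, y is the direction in which the jaws open and shut (so a half turn about z gives the same grasp; the last joint's range is limited). The gripper opens to 85 mm and grips with 20 to 120 N. Pads are 22 mm wide; open, the fingers measure 114 mm over their backs; the gripper's body (76 mm by 85 mm) begins 54 mm behind the grasp point. The pads swing forward as they close: fully open they stand 13 mm farther back than shut.
Start: joints at [1.228, 0.615, -0.013, 1.423, 0.008, 1.103, -0.04], TCP at [0.202, -0.618, 0.211] pointing down, gripper open.
Joint ranges: [-3.12, 3.12], [-0.3, 2.06], [-1.34, 1.32], [0.26, 2.42], [-1.36, 4.5], [0.01, 1.98], [-2.84, 2.84]. Speed limits (rad/s): [2.79, 2.79, 3.14, 3.14, 3.14, 3.14, 3.14].

### API

Orientations are given as [roll, pitch, yaw] about the fixed x, y, z axes, in that order (R = Rz(yaw) Ry(pitch) Rx(roll)).
In Python, from station import r gives the robot as it stands.
- The arm moves only by the tool jog_arm, never from a script. Its argument "targets" is a list of rows, each an object of numbers: "tx", "ty", "tz": the shift along the tool's x, y, z in units of 0.8 m (1.0 is 0.8 m); "wx", "wy", "wz": the turn, a rotation vector about the tool's x, y, z in units of pi/2 rad (1.0 is pi/2 rad); "fingers": the opening, from -1 (shut) to 1 (fully open), so that 0 is half open. A call has 1 to 12 rows; each row is the pose to reach, as a shift and turn from the pose commanded when the call began, along the tool's axes at that moment; what a row does not reach only later rows make up. A row lasts 1/12 s, in which the tool goes at most 41.7 mm and 7.16 degrees, less where a joint would pass 70% of its speed; a pose out of reach is approached as far as the arm can. A call with a number of a shift or a turn outside -1 to 1 is refused whole. A call with a gripper value outside its range is refused whole. The fingers move at their own pace and stop on an object; "grip_force" is the grip in N (left out, the last holds). Time passes only in rows, so rows that repeat a pose let the fingers close. It gives the time, the measured TCP pose, the force and the opening at its end, in the units of the state.
- r.state(): the state, without advancing time (a new reading comes with each control period).
- r.snapshot(name): name is "scene" or "side" or "wrist"; returns the picture (400x640x3 uint8, red, green, blue); there is no depth.
- r.calibration(name): a dict with "fx", "fy", "cx", "cy" (pixels), "k1" (the pictures are not rectified: a ray, as slopes to the right and down, at radius r is drawn at 1 + k1 r^2 times it, then the intrinsics apply), "world_from_camera" (4x4, takes a point from camera to world coordinates). Camera axes: x right, y down, z forward; pixel columns grow to the right and rows downward; lengths in m; the calibration is good to about 2 mm. A picture is of the moment at which its call begins: read the wrist's pose just before it. calibration takes no time and is no camera call; for the wrist camera it gives the pose at the moment of the call.
- r.sign_off(): hands the job in, once; it reports no verdict.
The state is a dict: "t": time; "joint_pos": joint angles; "qvel": joint speeds; "joint_torque": joint torques, N m; "eef_pos": TCP position; "ee_rot": TCP orientation; "ft_force": force on the tool from outside, world axes, zero at the start; "wrist_torque": the same for the moment, N m; "opening": finger opening in m.
Only numpy, scipy, OpenCV 4.12 (cv2) and the standard library are available. Lean on these libraries where they do the work, as an engineer would, in place of code of your own. Each camera call takes 0.05 s, during which the arm holds its last target. There are 200 camera calls.

### The job

Two trailer wheel hubs stand on the bench with their open inner ends up. Into each one lower the clean bearing that fits it, and then set the new green-lipped grease seal that fits it in on top, level and flush with the hub's rim: the big bearing and seal go in the dark five-stud hub, the small ones in the grey four-stud hub. Lower the parts into the hub's mouth rather than dropping them from above it, and leave the rusty old bearing and the rusty old seal where they lie.

Things in the scene. Friction and masses are not known exactly. Their poses are not given: they have to be found in the camera images.
- hub_big_mouth (a point): Big hub: dark iron, 5 studs, fixed, nose down. Point: centre of its open mouth, level with the rim, 84 mm above the bench, z up. Rim 78 mm across outside; flange 140 mm across, stud heads 58 mm above the bench. Mouth 71 mm, chamfered to a 63 mm bore; seal shoulder 10 mm below the rim; bearing race 55 mm across, floor 29 mm below the rim. Seated centres: bearing 20 mm, seal 5 mm below the point.
- hub_small_mouth (a point): Small hub: light grey, 4 studs, fixed, nose down. Point: centre of its open mouth, level with the rim, 74 mm above the bench, z up. Rim 68 mm across outside; flange 126 mm across, stud heads 51 mm above the bench. Mouth 60 mm, chamfered to a 53 mm bore; seal shoulder 9 mm below the rim; bearing race 46.6 mm across, floor 26 mm below. Seated centres: bearing 18 mm, seal 4.5 mm below the point.
- bearing_big_mid (a point): The big new bearing: a clean bright tapered-roller ring with a dark cage, 52 mm across at the top half of its height, narrowing to 43 mm at its foot, 18 mm tall, bore 33 mm. It lies narrow end down, as it must sit in the hub. This point is its centre, half-way up (9 mm above its foot); z up along its axis. About 0.24 kg.
- bearing_small_mid (a point): The small new bearing: the same kind, 44 mm across at the top half of its height, narrowing to 36 mm at its foot, 16 mm tall, bore 26 mm, narrow end down as it must sit. This point is its centre, half-way up (8 mm above its foot); z up along its axis. About 0.13 kg.
- seal_big_mid (a point): The big new grease seal: a flat bright metal ring with a green rubber lip inside, 60 mm across, 10 mm thick, hole 41 mm, lying the way up it must sit. It drops into the hub by its own weight. This point is its centre, half-way up (5 mm above its foot); z up along its axis. About 0.06 kg.
- seal_small_mid (a point): The small new grease seal: the same kind, 50 mm across, 9 mm thick, hole 33 mm, lying the way up it must sit. It drops into the hub by its own weight. This point is its centre, half-way up (4.5 mm above its foot); z up along its axis. About 0.04 kg.
- old_bearing_mid (a point): The old bearing, rusty brown all over, otherwise of the size and shape of the big new one (52 mm across, 18 mm tall); to be left where it lies. This point is its centre, 9 mm above the bench.
- old_seal_mid (a point): The old seal, a rusty brown ring with a black lip, 60 mm across, 10 mm thick; to be left where it lies. This point is its centre, 5 mm above the bench.
Things that resemble listed ones, but are neither listed nor needed, are in the scene too. What is shaped like the part that bears hub_big_mouth but purple is not meant.

How it is judged:
At the end, for the whole second after the job is handed in: In each hub its new bearing sits on the floor of the race and its new seal on the shoulder above: centres within 5 mm of the hub's axis, bearing height within 4 mm of seated, seal within 3 mm of flush, tilts under about 0.1 rad; all four released and at rest (horizontal distance between each of bearing_big_mid, seal_big_mid and hub_big_mouth below 0.005 m and z of bearing_big_mid in the frame of hub_big_mouth between -0.024 and -0.016 m and angle between each of bearing_big_mid, bearing_small_mid's own z axis and vertical below 0.12 rad and linear speed of each of bearing_big, seal_big, bearing_small, seal_small below 0.02 m/s and z of seal_big_mid in the frame of hub_big_mouth between -0.008 and -0.002 m and angle between seal_big_mid's own z axis and vertical below 0.09 rad and horizontal distance between each of bearing_small_mid, seal_small_mid and hub_small_mouth below 0.005 m and z of bearing_small_mid in the frame of hub_small_mouth between -0.022 and -0.014 m and z of seal_small_mid in the frame of hub_small_mouth between -0.0075 and -0.0015 m and angle between seal_small_mid's own z axis and vertical below 0.11 rad); the robot touches nothing.
It fails at once if a new part is dropped into its hub from well above it (over 1 m/s unheld, about 50 mm of free fall) ((linear speed of bearing_big above 1 m/s and horizontal distance between bearing_big_mid and hub_big_mouth below 0.06 m and contact force between the fingers and bearing_big below 0.02 N) or (linear speed of seal_big above 1 m/s and horizontal distance between seal_big_mid and hub_big_mouth below 0.06 m and contact force between the fingers and seal_big below 0.02 N) or (linear speed of bearing_small above 1 m/s and horizontal distance between bearing_small_mid and hub_small_mouth below 0.06 m and contact force between the fingers and bearing_small below 0.02 N) or (linear speed of seal_small above 1 m/s and horizontal distance between seal_small_mid and hub_small_mouth below 0.06 m and contact force between the fingers and seal_small below 0.02 N)).
It fails at once if the rusty old bearing is moved more than 30 mm (distance of old_bearing_mid from where it was at the start of the episode above 0.03 m).
It fails at once if the rusty old seal is moved more than 30 mm (distance of old_seal_mid from where it was at the start of the episode above 0.03 m).
It also fails if it takes over 99 s, if anything falls off the work surface, if the arm or the gripper's body presses on something with over 40 N, if the wrist force passes 120 N, or if a joint passes its speed limit or range.

## Working session

There is one attempt and no reset: what is moved stays moved. The work goes in short steps, Python scripts to look and compute and a tool call to move; the robot and the scene stay as the last step left them, time stands still between calls to the robot, and variables do not carry over. Pictures are saved under pics/ and viewed, about 12 in all and at most 16, crops included, and the job is handed in when it is done.

Besides the shell and the picture viewer there is one more tool, called after ">>>" by a JSON object that holds its "api" and its "payload", one argument or row to a line. jog_arm: Moves the arm, as the interface text tells. Its arguments: {"type":"object","properties":{"targets":{"type":"array","items":{"type":"object","properties":{"tx":{"type":"number","minimum":-1,"maximum":1},"ty":{"type":"number","minimum":-1,"maximum":1},"tz":{"type":"number","minimum":-1,"maximum":1},"wx":{"type":"number","minimum":-1,"maximum":1},"wy":{"type":"number","minimum":-1,"maximum":1},"wz":{"type":"number","minimum":-1,"maximum":1},"fingers":{"type":"number"}}}},"grip_force":{"type":"number"}},"required":["targets"]}

```bash
mkdir -p pics; ls; python3 - <<'E'
from station import r
import cv2,numpy as np
s=r.state();print(s)
for n in("scene","side","wrist"):
    c=r.calibration(n);print(n,{k:np.round(v,4).tolist() for k,v in c.items()})
    cv2.imwrite(f"pics/{n}0.png",r.snapshot(n)[...,::-1])
E
```

```text
pics
{'t': 0.0, 'joint_pos': array([ 1.22850629,  0.61589251, -0.01262702,  1.42492315,  0.00809499,
        1.10337208, -0.04038788]), 'qvel': array([-0.00057873,  0.00060425, -0.00118479, -0.00136359, -0.00011789,
        0.00015161, -0.00066915]), 'joint_torque': array([ 5.65693936e-04, -4.69213665e+01,  2.59136958e-01, -1.71034151e+01,
        9.94141301e-03,  9.53525829e-03, -1.76951744e-05]), 'eef_pos': array([ 0.2016296 , -0.61707493,  0.20964746]), 'ee_rot': array([-3.13904764e+00,  2.57771691e-05,  3.15875323e-01]), 'ft_force': array([-0.11322627, -0.81865066, -0.6191926 ]), 'wrist_torque': array([0.01244267, 0.02078515, 0.01434817]), 'opening': 0.08550237298771711}
scene {'fx': 479.0501, 'fy': 479.0501, 'cx': 325.3407, 'cy': 197.985, 'k1': -0.102, 'world_from_camera': [[-0.0079, 0.7425, -0.6698, 1.3838], [0.9999, 0.0001, -0.0117, 0.0313], [-0.0086, -0.6698, -0.7425, 0.9465], [0.0, 0.0, 0.0, 1.0]]}
side {'fx': 384.0991, 'fy': 384.0991, 'cx': 318.2635, 'cy': 203.5551, 'k1': 0.0143, 'world_from_camera': [[1.0, 0.0084, 0.0006, 0.6], [0.0056, -0.7187, 0.6953, -0.6308], [0.0063, -0.6953, -0.7187, 0.7327], [0.0, 0.0, 0.0, 1.0]]}
wrist {'fx': 322.3824, 'fy': 322.3824, 'cx': 318.6888, 'cy': 197.8637, 'k1': -0.0424, 'world_from_camera': [[0.3109, -0.9112, -0.2704, 0.2688], [-0.9504, -0.2986, -0.0868, -0.5946], [-0.0016, 0.284, -0.9588, 0.3724], [0.0, 0.0, 0.0, 1.0]]}
```

View pics/scene0.png

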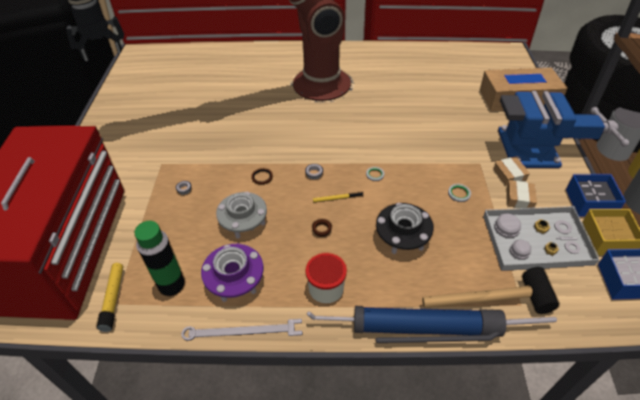

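View pics/side0.png

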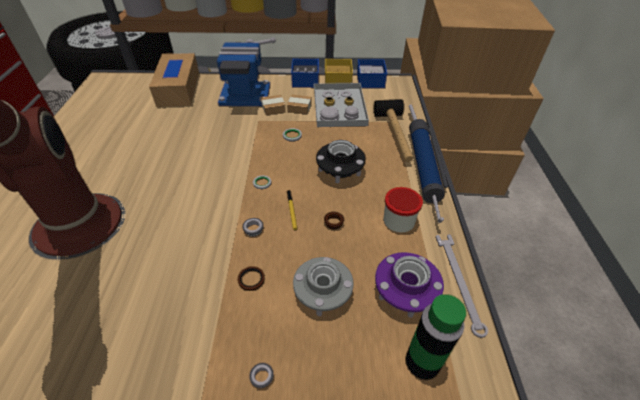

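The scene view shows: 
- **Hubs:** grey four-stud (241,212), dark five-stud (405,225), and a purple decoy (232,270).
- **Bright bearings:** (184,187) and (314,170).
- **Green-lipped seals:** (374,173) and (459,192).
- **Rusty parts:** seal (262,176) and bearing (321,228).

I'll triangulate these and check the sizes.

```bash
cat > h.py <<'E'
import numpy as np,cv2
def ray(c,u,v):
    K=np.array([[c["fx"],0,c["cx"]],[0,c["fy"],c["cy"]],[0,0,1]])
    p=cv2.undistortPoints(np.array([[[u,v]]],float),K,np.array([c["k1"],0,0,0]))[0,0]
    T=np.array(c["world_from_camera"]);return T[:3,3],T[:3,:3]@[p[0],p[1],1]
def onz(c,u,v,z):
    o,d=ray(c,u,v);return o+d*(z-o[2])/d[2]
def proj(c,P):
    T=np.linalg.inv(np.array(c["world_from_camera"]));P=np.atleast_2d(P)@T[:3,:3].T+T[:3,3]
    s=P[:,:2]/P[:,2:];s=s*(1+c["k1"]*(s**2).sum(1,keepdims=True))
    return s*c["fx"]+[c["cx"],c["cy"]]
E
python3 - <<'E'
from station import r
from h import *
cs,cd=r.calibration("scene"),r.calibration("side")
for n,a,b,z in [("hubS",(240,202),(323,275),.074),("hubB",(406,213),(341,149),.084),("brgL",(184,186),(261,375),.016),("brgR",(314,169),(253,227),.018),
 ("sealL",(374,173),(262,182),.01),("sealR",(459,192),(292,134),.01),("oldS",(262,176),(251,278),.01),("oldB",(321,227),(334,219),.018),("purple",(231,260),(411,270),.084)]:
    p,q=onz(cs,*a,z),onz(cd,*b,z);print(n,p.round(3),q.round(3),"reach",np.hypot(*p[:2]).round(3))
a=cv2.imread("pics/scene0.png");b=cv2.imread("pics/side0.png")
R=lambda i,x,y:cv2.resize(i[y:y+40,x:x+50],None,fx=5.32,fy=7,interpolation=cv2.INTER_CUBIC)
f=np.vstack([np.hstack([R(a,160,165),R(a,290,150),R(a,240,156)]),np.hstack([R(a,350,152),R(a,435,172),R(a,297,207)])])
cv2.imwrite("pics/crop0.png",f);print(f.shape)
E
```

```text
hubS [ 0.61  -0.191  0.074] [ 0.611 -0.194  0.074] reach 0.639
hubB [0.653 0.209 0.084] [0.661 0.204 0.084] reach 0.686
brgL [ 0.501 -0.367  0.016] [ 0.5   -0.37   0.016] reach 0.621
brgR [ 0.438 -0.015  0.018] [ 0.442 -0.021  0.018] reach 0.439
sealL [0.446 0.15  0.01 ] [0.445 0.149 0.01 ] reach 0.471
sealR [0.517 0.374 0.01 ] [0.516 0.374 0.01 ] reach 0.638
oldS [ 0.457 -0.159  0.01 ] [ 0.454 -0.161  0.01 ] reach 0.484
oldB [0.643 0.007 0.018] [0.64  0.008 0.018] reach 0.643
purple [ 0.788 -0.187  0.084] [ 0.788 -0.187  0.084] reach 0.81
(560, 798, 3)
```

View pics/crop0.png

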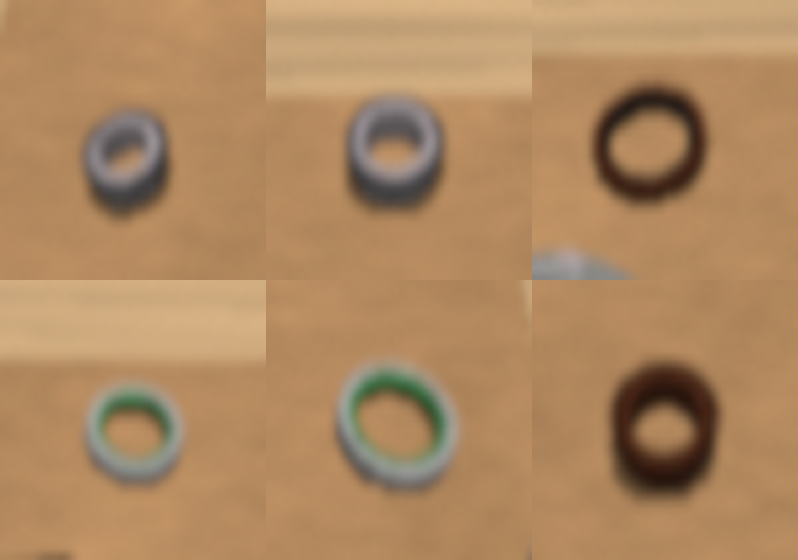

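Sizes fit the description. The left bearing, about 15 px across, is the small one, and the centre bearing, about 17.5 px, is the big one. The seal at (374,173), about 18 px, is small, and the one at (459,192), about 22 px, is big. The two cameras agree to a few mm. I'll start with the small bearing at (0.50,-0.368) and use yaw π/2, so tool x = world y, tool y = world x and tool z = down.

>>> {"api": "jog_arm", "payload": {
  "targets": [
    {"tx":0.4525,"ty":-0.1796,"tz":0.0125,"wz":-0.799,"fingers":1},
    {"tx":0.4525,"ty":-0.1796,"tz":0.0125,"wz":-0.799,"fingers":1},
    {"tx":0.4525,"ty":-0.1796,"tz":0.0125,"wz":-0.799,"fingers":1},
    {"tx":0.4525,"ty":-0.1796,"tz":0.0125,"wz":-0.799,"fingers":1},
    {"tx":0.4525,"ty":-0.1796,"tz":0.0125,"wz":-0.799,"fingers":1},
    {"tx":0.4525,"ty":-0.1796,"tz":0.0125,"wz":-0.799,"fingers":1},
    {"tx":0.4525,"ty":-0.1796,"tz":0.0125,"wz":-0.799,"fingers":1},
    {"tx":0.4525,"ty":-0.1796,"tz":0.0125,"wz":-0.799,"fingers":1},
    {"tx":0.4525,"ty":-0.1796,"tz":0.0125,"wz":-0.799,"fingers":1},
    {"tx":0.4525,"ty":-0.1796,"tz":0.0125,"wz":-0.799,"fingers":1},
    {"tx":0.4525,"ty":-0.1796,"tz":0.0125,"wz":-0.799,"fingers":1},
    {"tx":0.4525,"ty":-0.1796,"tz":0.0125,"wz":-0.799,"fingers":1}
  ]
}}

```text
schema error: expected keys tx, ty, tz, wx, wy, wz, fingers
```

```bash
python3 - <<'E'
from station import r
from h import *
import pickle
s=r.state();c=r.calibration("wrist");im=r.snapshot("wrist")
print(s["t"],s["eef_pos"].round(4),s["ee_rot"].round(4),s["joint_pos"].round(2),s["opening"])
pickle.dump((c,im),open("w1.pkl","wb"));cv2.imwrite("pics/w1.png",im[...,::-1])
for P in [(.5,-.369,.016),(.61,-.192,.074)]:print(proj(c,np.array(P)))
E
```

```text
0.15 [ 0.2017 -0.6173  0.2099] [-3.1396  0.      0.3158] [ 1.23  0.62 -0.01  1.42  0.01  1.1  -0.04] 0.08577120163129642
[[ 160.49478961 -224.24992986]]
[[  80.52805398 -246.88793741]]
```

View pics/w1.png

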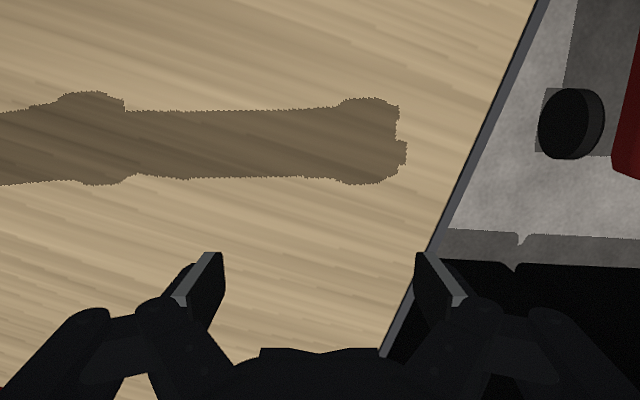

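The call was refused because every key is required, so nothing moved. The wrist view shows the open finger tips at about (215,255) and (425,255). I'll resend the move.

>>> {"api": "jog_arm", "payload": {
  "targets": [
    {"tx":0.4525,"ty":-0.1796,"tz":0.0125,"wx":0,"wy":0,"wz":-0.799,"fingers":1},
    {"tx":0.4525,"ty":-0.1796,"tz":0.0125,"wx":0,"wy":0,"wz":-0.799,"fingers":1},
    {"tx":0.4525,"ty":-0.1796,"tz":0.0125,"wx":0,"wy":0,"wz":-0.799,"fingers":1},
    {"tx":0.4525,"ty":-0.1796,"tz":0.0125,"wx":0,"wy":0,"wz":-0.799,"fingers":1},
    {"tx":0.4525,"ty":-0.1796,"tz":0.0125,"wx":0,"wy":0,"wz":-0.799,"fingers":1},
    {"tx":0.4525,"ty":-0.1796,"tz":0.0125,"wx":0,"wy":0,"wz":-0.799,"fingers":1},
    {"tx":0.4525,"ty":-0.1796,"tz":0.0125,"wx":0,"wy":0,"wz":-0.799,"fingers":1},
    {"tx":0.4525,"ty":-0.1796,"tz":0.0125,"wx":0,"wy":0,"wz":-0.799,"fingers":1},
    {"tx":0.4525,"ty":-0.1796,"tz":0.0125,"wx":0,"wy":0,"wz":-0.799,"fingers":1},
    {"tx":0.4525,"ty":-0.1796,"tz":0.0125,"wx":0,"wy":0,"wz":-0.799,"fingers":1},
    {"tx":0.4525,"ty":-0.1796,"tz":0.0125,"wx":0,"wy":0,"wz":-0.799,"fingers":1},
    {"tx":0.4525,"ty":-0.1796,"tz":0.0125,"wx":0,"wy":0,"wz":-0.799,"fingers":1}
  ]
}}

```text
t: 1.2
eef_pos: [0.5017, -0.368, 0.2004]
ee_rot: [-3.141, -0.0, 1.572]
ft_force: [-0.4, -0.5, -0.3]
opening: 0.0855
```

```bash
cat > snap.py <<'E'
import sys,pickle
from station import r
from h import *
n=sys.argv[1]
s=r.state();c=r.calibration("wrist");im=r.snapshot("wrist")
print(s["t"],s["eef_pos"].round(4),s["ee_rot"].round(4),s["joint_pos"].round(2),s["opening"].round(4),s["ft_force"].round(1))
pickle.dump((c,im),open(n+".pkl","wb"));cv2.imwrite(f"pics/{n}.png",im[...,::-1])
E
python3 snap.py w2
```

```text
Traceback (most recent call last):
  File "snap.py", line 6, in <module>
    print(s["t"],s["eef_pos"].round(4),s["ee_rot"].round(4),s["joint_pos"].round(2),s["opening"].round(4),s["ft_force"].round(1))
                                                                                    ^^^^^^^^^^^^^^^^^^
AttributeError: 'float' object has no attribute 'round'
```

```bash
sed -i 's/s\["opening"\].round(4)/round(s["opening"],4)/' snap.py; python3 snap.py w2
```

```text
1.25 [ 0.5003 -0.3699  0.2004] [-3.1398e+00  7.0000e-04  1.5682e+00] [ 0.81  0.6  -0.36  1.52  0.23  1.07  0.4 ] 0.0855 [-0.4 -0.9 -1. ]
```

View pics/w2.png

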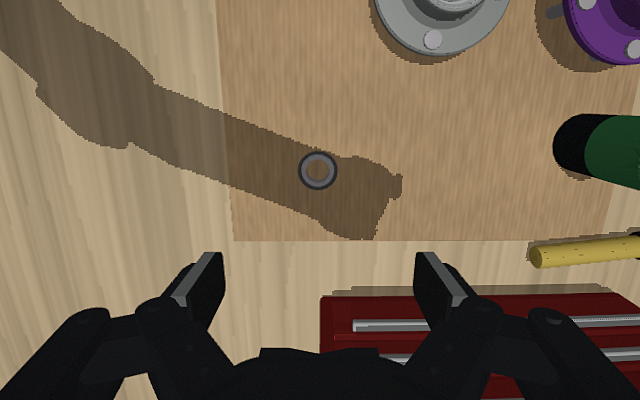

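The bearing is at (318,170), with a ring extent of about x 299–337 and y 152–189. Next I'll compute its position and the depth of the finger tips.

```bash
python3 - <<'E'
import pickle
from h import *
c,im=pickle.load(open("w2.pkl","rb"))
print(c["world_from_camera"].round(4))
T=c["world_from_camera"]
print("brg",onz(c,318,170.5,.016),"ext x",onz(c,299,170.5,.016)[0],onz(c,337,170.5,.016)[0],onz(c,318,152,.016)[1],onz(c,318,189,.016)[1])
# predicted outline
t=np.linspace(0,2*np.pi,60)
for z,rad in((.016,.022),(.008,.022),(.0,.018)):
    p=proj(c,np.c_[.4985+rad*np.cos(t),-.3694+rad*np.sin(t),0*t+z]);print(z,p.min(0).round(1),p.max(0).round(1))
# finger tips: point on y_world=-.37 plane(tool x=0) ->height
for u,v in((218,253),(422,253)):
    for yo in (-.011,0,.011):
        o,d=ray(c,u,v);k=(-.3699+yo-o[1])/d[1];print(u,yo,(o+k*d).round(4))
E
python3 - <<'E'
import cv2
i=cv2.imread("pics/w2.png")
cv2.imwrite("pics/w2c.png",cv2.resize(i[140:300,180:460],None,fx=2.8,fy=2.8,interpolation=cv2.INTER_CUBIC))
E
```

```text
[[ 1.     -0.0015 -0.0031  0.4994]
 [-0.0023 -0.9586 -0.2846 -0.2972]
 [-0.0026  0.2846 -0.9586  0.363 ]
 [ 0.      0.      0.      1.    ]]
brg [ 0.49759818 -0.36898473  0.016     ] ext x 0.476775780123601 0.5184134924042444 -0.3486721291044967 -0.3899584710805418
0.016 [298.8 150.8] [338.9 190.2]
0.008 [299.2 149.8] [338.5 188.4]
0.0 [303.1 152.3] [334.6 183.3]
218 -0.011 [ 0.4402 -0.3809  0.1936]
218 0 [ 0.448  -0.3699  0.2158]
218 0.011 [ 0.4558 -0.3589  0.2381]
422 -0.011 [ 0.5587 -0.3809  0.1938]
422 0 [ 0.5509 -0.3699  0.2161]
422 0.011 [ 0.5431 -0.3589  0.2383]
```

View pics/w2c.png

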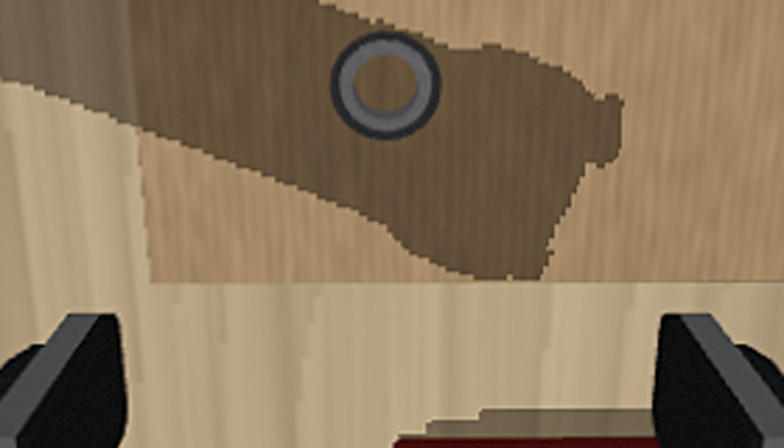

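The ring centre at (317.7,170.5) puts the small bearing at about (0.498,-0.369), which matches the other cameras. I'll descend with the tips about 6–9 mm above the bench and then grip.

>>> {"api": "jog_arm", "payload": {
  "targets": [
    {"tx":0,"ty":-0.0036,"tz":0.05,"wx":0,"wy":0,"wz":0,"fingers":1},
    {"tx":0,"ty":-0.0036,"tz":0.1,"wx":0,"wy":0,"wz":0,"fingers":1},
    {"tx":0,"ty":-0.0036,"tz":0.15,"wx":0,"wy":0,"wz":0,"fingers":1},
    {"tx":0,"ty":-0.0036,"tz":0.19,"wx":0,"wy":0,"wz":0,"fingers":1},
    {"tx":0,"ty":-0.0036,"tz":0.22,"wx":0,"wy":0,"wz":0,"fingers":1},
    {"tx":0,"ty":-0.0036,"tz":0.24,"wx":0,"wy":0,"wz":0,"fingers":1},
    {"tx":0,"ty":-0.0036,"tz":0.246,"wx":0,"wy":0,"wz":0,"fingers":1},
    {"tx":0,"ty":-0.0036,"tz":0.246,"wx":0,"wy":0,"wz":0,"fingers":1},
    {"tx":0,"ty":-0.0036,"tz":0.246,"wx":0,"wy":0,"wz":0,"fingers":1}
  ]
}}

```text
t: 2.05
eef_pos: [0.4983, -0.3704, 0.0049]
ee_rot: [3.141, 0.001, 1.569]
ft_force: [0.5, 0.4, 0.5]
opening: 0.0852
```

>>> {"api": "jog_arm", "payload": {
  "grip_force": 40,
  "targets": [
    {"tx":0,"ty":0,"tz":0,"wx":0,"wy":0,"wz":0,"fingers":-1},
    {"tx":0,"ty":0,"tz":0,"wx":0,"wy":0,"wz":0,"fingers":-1},
    {"tx":0,"ty":0,"tz":0,"wx":0,"wy":0,"wz":0,"fingers":-1},
    {"tx":0,"ty":0,"tz":0,"wx":0,"wy":0,"wz":0,"fingers":-1},
    {"tx":0,"ty":0,"tz":0,"wx":0,"wy":0,"wz":0,"fingers":-1},
    {"tx":0,"ty":0,"tz":0,"wx":0,"wy":0,"wz":0,"fingers":-1},
    {"tx":0,"ty":0,"tz":0,"wx":0,"wy":0,"wz":0,"fingers":-1},
    {"tx":0,"ty":0,"tz":0,"wx":0,"wy":0,"wz":0,"fingers":-1},
    {"tx":0,"ty":0,"tz":0,"wx":0,"wy":0,"wz":0,"fingers":-1},
    {"tx":0,"ty":0,"tz":0,"wx":0,"wy":0,"wz":0,"fingers":-1}
  ]
}}

```text
t: 2.88
eef_pos: [0.4985, -0.3688, 0.004]
ee_rot: [-3.142, -0.0, 1.571]
ft_force: [-0.4, 0.1, 0.1]
opening: 0.0
```

>>> {"api": "jog_arm", "payload": {
  "targets": [
    {"tx":0,"ty":0,"tz":-0.02,"wx":0,"wy":0,"wz":0,"fingers":-1},
    {"tx":0,"ty":0,"tz":-0.06,"wx":0,"wy":0,"wz":0,"fingers":-1},
    {"tx":0,"ty":0,"tz":-0.11,"wx":0,"wy":0,"wz":0,"fingers":-1},
    {"tx":0,"ty":0,"tz":-0.16,"wx":0,"wy":0,"wz":0,"fingers":-1},
    {"tx":0,"ty":0,"tz":-0.18,"wx":0,"wy":0,"wz":0,"fingers":-1},
    {"tx":0,"ty":0,"tz":-0.18,"wx":0,"wy":0,"wz":0,"fingers":-1}
  ]
}}

```text
t: 3.38
eef_pos: [0.5017, -0.3704, 0.1537]
ee_rot: [3.132, 0.006, 1.571]
ft_force: [0.4, -0.1, -0.0]
opening: -0.0001
```

```bash
python3 snap.py w3
```

```text
3.3833 [ 0.5017 -0.3704  0.1537] [3.1322 0.006  1.5707] [ 0.81  0.65 -0.35  1.58  0.26  0.95  0.38] -0.0001 [ 0.4 -0.1 -0. ]
```

View pics/w3.png

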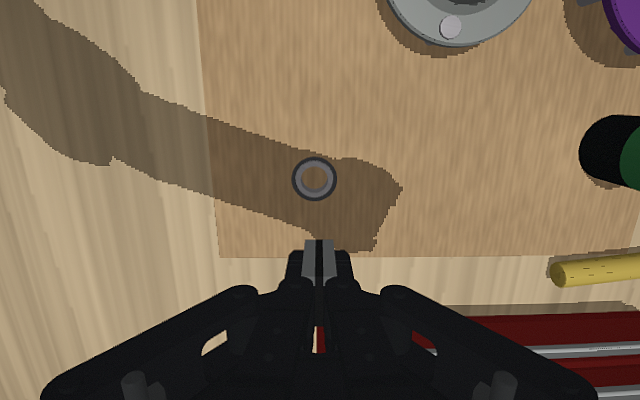

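The fingers closed to 0, so the grasp missed. The bearing is untouched at (315,179) and the shut tips are at (319,240). I'll check where the TCP projects and triangulate the bearing from the two wrist views.

```bash
python3 - <<'E'
import pickle
from h import *
from station import r
c2,_=pickle.load(open("w2.pkl","rb"));c3,_=pickle.load(open("w3.pkl","rb"))
print(c3["world_from_camera"].round(4))
print("tcp proj",proj(c3,np.array([.5,-.369,.154])),"tip pixel y at z",[onz(c3,319,240,z).round(4) for z in(.14,.154,.17,.18)])
print("brg w3",onz(c3,314.5,179,.016),"rad", [onz(c3,x,179,.016)[0] for x in(292,337)])
a=[ray(c2,317.7,170.5),ray(c3,314.5,179)]
A=np.zeros((3,3));b=np.zeros(3)
for o,d in a:
    d=d/np.linalg.norm(d);M=np.eye(3)-np.outer(d,d);A+=M;b+=M@o
print("tri",np.linalg.solve(A,b))
for n in("scene","side"):
    c=r.calibration(n);im=r.snapshot(n)[...,::-1].copy();cv2.imwrite(f"pics/{n}1.png",im)
    print(n,proj(c,np.array([.5,-.369,.154])),proj(c,np.array([.4985,-.369,.016])))
a=cv2.imread("pics/side1.png")[200:400,140:400];b=cv2.imread("pics/scene1.png")[60:260,80:340]
cv2.imwrite("pics/m1.png",cv2.resize(np.hstack([a,b]),None,fx=1.53,fy=1.53,interpolation=cv2.INTER_CUBIC))
E
```

```text
[[ 1.000e+00 -2.200e-03  8.300e-03  4.988e-01]
 [ 3.000e-04 -9.571e-01 -2.896e-01 -2.969e-01]
 [ 8.600e-03  2.896e-01 -9.571e-01  3.159e-01]
 [ 0.000e+00  0.000e+00  0.000e+00  1.000e+00]]
tcp proj [[318.21177721 238.39217173]] tip pixel y at z [array([ 0.5006, -0.3763,  0.14  ]), array([ 0.5004, -0.37  ,  0.154 ]), array([ 0.5003, -0.3627,  0.17  ]), array([ 0.5002, -0.3582,  0.18  ])]
brg w3 [ 0.49744191 -0.36881158  0.016     ] rad [np.float64(0.4759590216709469), np.float64(0.5189463083644081)]
tri [ 0.49732875 -0.37000471  0.01104292]
scene [[170.97853564 147.89753761]] [[183.41456541 185.42853735]]
side [[252.47446536 340.93250426]] [[260.4775664  374.51631031]]
```

View pics/m1.png

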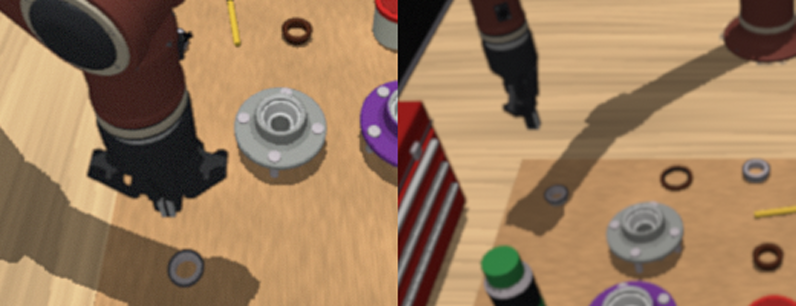

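All the readings agree, so the cause of the miss isn't clear. I'll go again slightly lower, close only part way, and look at the result.

>>> {"api": "jog_arm", "payload": {
  "targets": [
    {"tx":0,"ty":0,"tz":0,"wx":0,"wy":0,"wz":0,"fingers":1},
    {"tx":0,"ty":0,"tz":0,"wx":0,"wy":0,"wz":0,"fingers":1},
    {"tx":0,"ty":0,"tz":0.03,"wx":0,"wy":0,"wz":0,"fingers":1},
    {"tx":0,"ty":0,"tz":0.08,"wx":0,"wy":0,"wz":0,"fingers":1},
    {"tx":0,"ty":0,"tz":0.12,"wx":0,"wy":0,"wz":0,"fingers":1},
    {"tx":0,"ty":0,"tz":0.16,"wx":0,"wy":0,"wz":0,"fingers":1},
    {"tx":0,"ty":0,"tz":0.18,"wx":0,"wy":0,"wz":0,"fingers":1},
    {"tx":0,"ty":0,"tz":0.184,"wx":0,"wy":0,"wz":0,"fingers":1},
    {"tx":0,"ty":0,"tz":0.184,"wx":0,"wy":0,"wz":0,"fingers":1}
  ]
}}

```text
t: 4.28
eef_pos: [0.4973, -0.3679, -0.0013]
ee_rot: [-3.138, -0.003, 1.571]
ft_force: [0.4, -0.3, 0.8]
opening: 0.0855
```

>>> {"api": "jog_arm", "payload": {
  "targets": [
    {"tx":0,"ty":0,"tz":0,"wx":0,"wy":0,"wz":0,"fingers":-0.3},
    {"tx":0,"ty":0,"tz":0,"wx":0,"wy":0,"wz":0,"fingers":-0.3},
    {"tx":0,"ty":0,"tz":0,"wx":0,"wy":0,"wz":0,"fingers":-0.3},
    {"tx":0,"ty":0,"tz":0,"wx":0,"wy":0,"wz":0,"fingers":-0.3},
    {"tx":0,"ty":0,"tz":0,"wx":0,"wy":0,"wz":0,"fingers":-0.3},
    {"tx":0,"ty":0,"tz":0,"wx":0,"wy":0,"wz":0,"fingers":-0.3},
    {"tx":0,"ty":0,"tz":0,"wx":0,"wy":0,"wz":0,"fingers":-0.3},
    {"tx":0,"ty":0,"tz":0,"wx":0,"wy":0,"wz":0,"fingers":-0.3}
  ]
}}

```text
t: 4.95
eef_pos: [0.4985, -0.3688, 0.0009]
ee_rot: [3.141, 0.0, 1.571]
ft_force: [-0.3, 0.9, 0.5]
opening: 0.0299
```

```bash
python3 snap.py w4; python3 - <<'E'
import cv2,numpy as np
from station import r
a=cv2.imread("pics/w4.png")[110:310,190:450];b=r.snapshot("side")[...,::-1][290:400,200:343]
b=cv2.resize(b,(260,200),interpolation=cv2.INTER_CUBIC)
cv2.imwrite("pics/m2.png",cv2.resize(np.hstack([a,b]),None,fx=1.53,fy=1.53,interpolation=cv2.INTER_CUBIC))
E
```

```text
4.95 [ 0.4985 -0.3688  0.0009] [3.1415 0.     1.5709] [ 0.77  0.84 -0.28  1.69  0.34  0.66  0.3 ] 0.0299 [-0.3  0.9  0.5]
```

View pics/m2.png

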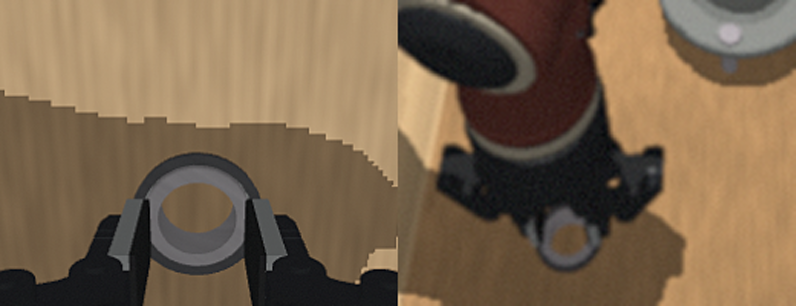

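The part-closed fingers (inner faces at crop x 150 and 245, 30 mm apart) lie over the 44 mm ring without touching it. Their scale puts the true tips about 19 mm above the reported TCP at this opening, so the pads passed over the bearing. I'll open, go 13 mm lower while watching the force, and close again.

>>> {"api": "jog_arm", "payload": {
  "targets": [
    {"tx":0,"ty":0,"tz":0,"wx":0,"wy":0,"wz":0,"fingers":1},
    {"tx":0,"ty":0,"tz":0,"wx":0,"wy":0,"wz":0,"fingers":1},
    {"tx":0,"ty":0,"tz":0,"wx":0,"wy":0,"wz":0,"fingers":1},
    {"tx":0,"ty":0,"tz":0,"wx":0,"wy":0,"wz":0,"fingers":1},
    {"tx":0,"ty":0,"tz":0,"wx":0,"wy":0,"wz":0,"fingers":1},
    {"tx":0,"ty":0,"tz":0,"wx":0,"wy":0,"wz":0,"fingers":1},
    {"tx":0,"ty":0,"tz":0.006,"wx":0,"wy":0,"wz":0,"fingers":1},
    {"tx":0,"ty":0,"tz":0.012,"wx":0,"wy":0,"wz":0,"fingers":1},
    {"tx":0,"ty":0,"tz":0.016,"wx":0,"wy":0,"wz":0,"fingers":1},
    {"tx":0,"ty":0,"tz":0.016,"wx":0,"wy":0,"wz":0,"fingers":1}
  ]
}}

```text
t: 5.88
eef_pos: [0.4977, -0.3683, -0.0132]
ee_rot: [-3.14, -0.001, 1.571]
ft_force: [-0.5, -0.1, 0.3]
opening: 0.0853
```

>>> {"api": "jog_arm", "payload": {
  "targets": [
    {"tx":0,"ty":0,"tz":0,"wx":0,"wy":0,"wz":0,"fingers":-0.2},
    {"tx":0,"ty":0,"tz":0,"wx":0,"wy":0,"wz":0,"fingers":-0.2},
    {"tx":0,"ty":0,"tz":0,"wx":0,"wy":0,"wz":0,"fingers":-0.2},
    {"tx":0,"ty":0,"tz":0,"wx":0,"wy":0,"wz":0,"fingers":-0.2},
    {"tx":0,"ty":0,"tz":0,"wx":0,"wy":0,"wz":0,"fingers":-0.2},
    {"tx":0,"ty":0,"tz":0,"wx":0,"wy":0,"wz":0,"fingers":-0.2},
    {"tx":0,"ty":0,"tz":0,"wx":0,"wy":0,"wz":0,"fingers":-0.2},
    {"tx":0,"ty":0,"tz":0,"wx":0,"wy":0,"wz":0,"fingers":-0.2}
  ]
}}

```text
t: 6.55
eef_pos: [0.4986, -0.3689, -0.0114]
ee_rot: [3.141, 0.0, 1.571]
ft_force: [-1.3, 1.2, 6.2]
opening: 0.0412
```

>>> {"api": "jog_arm", "payload": {
  "targets": [
    {"tx":0,"ty":0,"tz":0,"wx":0,"wy":0,"wz":0,"fingers":-1},
    {"tx":0,"ty":0,"tz":0,"wx":0,"wy":0,"wz":0,"fingers":-1},
    {"tx":0,"ty":0,"tz":0,"wx":0,"wy":0,"wz":0,"fingers":-1},
    {"tx":0,"ty":0,"tz":0,"wx":0,"wy":0,"wz":0,"fingers":-1}
  ]
}}

```text
t: 6.88
eef_pos: [0.4986, -0.3689, -0.0114]
ee_rot: [3.141, 0.0, 1.571]
ft_force: [-1.5, 0.2, 6.3]
opening: 0.0414
```

```bash
python3 snap.py w5; python3 - <<'E'
import cv2
a=cv2.imread("pics/w5.png")[130:310,190:450]
cv2.imwrite("pics/w5c.png",cv2.resize(a,None,fx=3,fy=3,interpolation=cv2.INTER_CUBIC))
E
```

```text
6.8833 [ 0.4986 -0.3689 -0.0114] [3.1413e+00 3.0000e-04 1.5709e+00] [ 0.76  0.86 -0.27  1.7   0.35  0.64  0.3 ] 0.0414 [-1.5  0.2  6.3]
```

View pics/w5c.png

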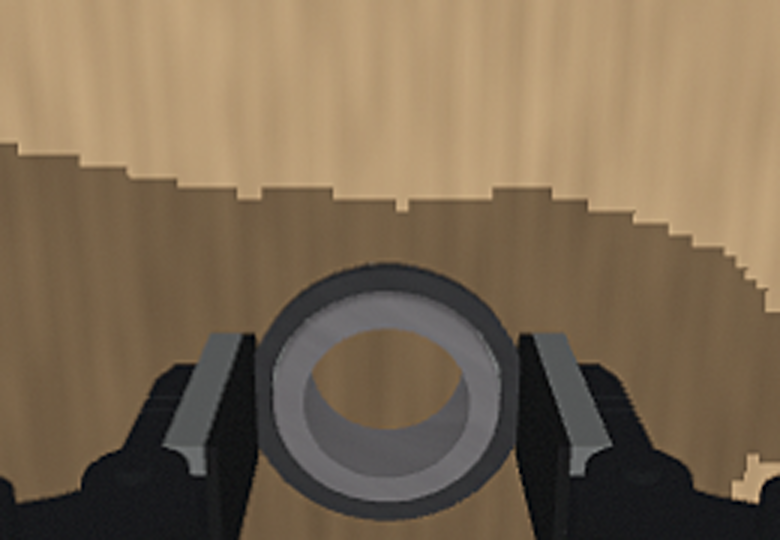

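The bearing is now gripped between the pads, with the ring centred at crop (388,392). I'll lift it and move to hover over the grey hub.

>>> {"api": "jog_arm", "payload": {
  "targets": [
    {"tx":0,"ty":0,"tz":-0.02,"wx":0,"wy":0,"wz":0,"fingers":-1},
    {"tx":0,"ty":0,"tz":-0.06,"wx":0,"wy":0,"wz":0,"fingers":-1},
    {"tx":0,"ty":0,"tz":-0.1,"wx":0,"wy":0,"wz":0,"fingers":-1},
    {"tx":0.03,"ty":0.02,"tz":-0.15,"wx":0,"wy":0,"wz":0,"fingers":-1},
    {"tx":0.06,"ty":0.04,"tz":-0.19,"wx":0,"wy":0,"wz":0,"fingers":-1},
    {"tx":0.1,"ty":0.065,"tz":-0.23,"wx":0,"wy":0,"wz":0,"fingers":-1},
    {"tx":0.14,"ty":0.09,"tz":-0.26,"wx":0,"wy":0,"wz":0,"fingers":-1},
    {"tx":0.18,"ty":0.115,"tz":-0.265,"wx":0,"wy":0,"wz":0,"fingers":-1},
    {"tx":0.21,"ty":0.13,"tz":-0.265,"wx":0,"wy":0,"wz":0,"fingers":-1},
    {"tx":0.2213,"ty":0.1394,"tz":-0.265,"wx":0,"wy":0,"wz":0,"fingers":-1},
    {"tx":0.2213,"ty":0.1394,"tz":-0.265,"wx":0,"wy":0,"wz":0,"fingers":-1},
    {"tx":0.2213,"ty":0.1394,"tz":-0.265,"wx":0,"wy":0,"wz":0,"fingers":-1}
  ]
}}

```text
t: 7.93
eef_pos: [0.6097, -0.1907, 0.1988]
ee_rot: [-3.14, -0.0, 1.574]
ft_force: [0.7, -1.0, -1.9]
opening: 0.041
```

```bash
python3 snap.py w6; python3 - <<'E'
import cv2,pickle
from h import *
c,im=pickle.load(open("w6.pkl","rb"))
for P in([.61,-.192,.074],):
    print(proj(c,np.array(P)))
cv2.imwrite("pics/w6c.png",cv2.resize(im[100:300,190:450,::-1],None,fx=3,fy=3,interpolation=cv2.INTER_CUBIC))
E
```

```text
7.9333 [ 0.6097 -0.1907  0.1988] [-3.1396e+00 -3.0000e-04  1.5736e+00] [ 0.47  0.63 -0.35  1.47  0.23  1.09  0.07] 0.041 [ 0.7 -1.  -1.9]
[[320.91149185 186.18643286]]
```

View pics/w6c.png

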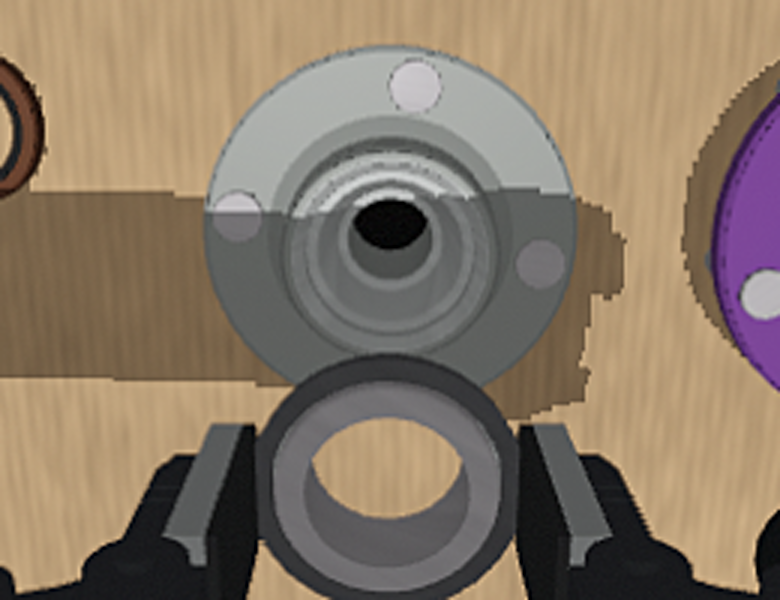

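The bearing is held. The hub's rim spans about crop x 283–500 and y 137–358. I'll fit the rim and work out where the held bearing is.

```bash
cat > fit.py <<'E'
from h import *
from scipy.optimize import least_squares
def ext(c,P,rad):
    t=np.linspace(0,2*np.pi,180);p=proj(c,np.c_[P[0]+rad*np.cos(t),P[1]+rad*np.sin(t),0*t+P[2]])
    return np.r_[p.min(0),p.max(0)]
def fitc(c,box,rad,g,z=None):
    "box=umin,vmin,umax,vmax (nan to skip); returns x,y(,z)"
    box=np.array(box,float);m=~np.isnan(box)
    f=lambda q:(ext(c,[q[0],q[1],q[2] if z is None else z],rad)-box)[m]
    s=least_squares(f,g if z is None else g[:2],diff_step=1e-4);return s.x.round(4),s.fun.round(1)
E
python3 - <<'E'
import pickle
from fit import *
c,im=pickle.load(open("w6.pkl","rb"))
k=lambda x0,y0,x1,y1:[190+x0/3,100+y0/3,190+x1/3,100+y1/3]
print("rim34",fitc(c,k(283,137,500,358),.034,[.61,-.19,.074],.074), fitc(c,k(283,137,500,358),.034,[.61,-.19,.074]))
print("pred rim",(ext(c,[.61,-.19,.074],.034)-[190,100]*2)*3,"mouth",(ext(c,[.61,-.19,.074],.030)-[190,100]*2)*3)
print("flange",fitc(c,k(204,44,577,np.nan),.063,[.61,-.19,.045]))
print("held",fitc(c,k(256,352,521,np.nan),.022,[.61,-.19,.21]))
E
```

```text
rim34 (array([ 0.6096, -0.1896]), array([-0.9,  0.8,  0.9, -0.9])) (array([ 0.6096, -0.1896,  0.0739]), array([-0.8,  0.8,  0.8, -0.9]))
pred rim [281.76180316 140.91965359 503.83905604 356.64377259] mouth [294.81446395 154.38234335 490.7697951  344.70653767]
flange (array([ 0.6093, -0.1921,  0.0428]), array([-0.,  0.,  0.]))
held (array([ 0.6088, -0.1928,  0.2164]), array([-0.,  0.,  0.]))
```

Relative to the held bearing, the hub axis is about 1 mm in +x and y agrees. The foot rested on the bench at commanded TCP z −0.012, so foot height = TCP + 0.012. I'll lower until the foot is about at the rim, watching the force.

>>> {"api": "jog_arm", "payload": {
  "targets": [
    {"tx":0,"ty":0.0012,"tz":0.04,"wx":0,"wy":0,"wz":0,"fingers":-1},
    {"tx":0,"ty":0.0012,"tz":0.08,"wx":0,"wy":0,"wz":0,"fingers":-1},
    {"tx":0,"ty":0.0012,"tz":0.12,"wx":0,"wy":0,"wz":0,"fingers":-1},
    {"tx":0,"ty":0.0012,"tz":0.15,"wx":0,"wy":0,"wz":0,"fingers":-1},
    {"tx":0,"ty":0.0012,"tz":0.16,"wx":0,"wy":0,"wz":0,"fingers":-1},
    {"tx":0,"ty":0.0012,"tz":0.165,"wx":0,"wy":0,"wz":0,"fingers":-1},
    {"tx":0,"ty":0.0012,"tz":0.165,"wx":0,"wy":0,"wz":0,"fingers":-1},
    {"tx":0,"ty":0.0012,"tz":0.165,"wx":0,"wy":0,"wz":0,"fingers":-1}
  ]
}}

```text
t: 8.65
eef_pos: [0.612, -0.1928, 0.0695]
ee_rot: [3.139, 0.001, 1.57]
ft_force: [-0.4, -0.1, -1.2]
opening: 0.0412
```

>>> {"api": "jog_arm", "payload": {
  "targets": [
    {"tx":0,"ty":0,"tz":0.0025,"wx":0,"wy":0,"wz":0,"fingers":-1},
    {"tx":0,"ty":0,"tz":0.005,"wx":0,"wy":0,"wz":0,"fingers":-1},
    {"tx":0,"ty":0,"tz":0.005,"wx":0,"wy":0,"wz":0,"fingers":-1}
  ]
}}

```text
t: 8.9
eef_pos: [0.6113, -0.1918, 0.0648]
ee_rot: [3.14, 0.0, 1.571]
ft_force: [0.2, 0.3, -2.2]
opening: 0.0411
```

>>> {"api": "jog_arm", "payload": {
  "targets": [
    {"tx":0,"ty":0,"tz":0.0025,"wx":0,"wy":0,"wz":0,"fingers":-1},
    {"tx":0,"ty":0,"tz":0.005,"wx":0,"wy":0,"wz":0,"fingers":-1},
    {"tx":0,"ty":0,"tz":0.005,"wx":0,"wy":0,"wz":0,"fingers":-1}
  ]
}}

```text
t: 9.15
eef_pos: [0.6106, -0.1917, 0.0597]
ee_rot: [-3.141, -0.0, 1.571]
ft_force: [-0.2, -0.1, -1.1]
opening: 0.0412
```

>>> {"api": "jog_arm", "payload": {
  "targets": [
    {"tx":0,"ty":0,"tz":0.0025,"wx":0,"wy":0,"wz":0,"fingers":-1},
    {"tx":0,"ty":0,"tz":0.0025,"wx":0,"wy":0,"wz":0,"fingers":-1}
  ]
}}

```text
t: 9.32
eef_pos: [0.6107, -0.1917, 0.0576]
ee_rot: [-3.141, -0.0, 1.571]
ft_force: [0.2, -0.3, -1.2]
opening: 0.041
```

>>> {"api": "jog_arm", "payload": {
  "targets": [
    {"tx":0,"ty":0,"tz":0.0025,"wx":0,"wy":0,"wz":0,"fingers":-1},
    {"tx":0,"ty":0,"tz":0.0025,"wx":0,"wy":0,"wz":0,"fingers":-1}
  ]
}}

```text
t: 9.48
eef_pos: [0.6107, -0.1917, 0.0556]
ee_rot: [-3.141, -0.0, 1.571]
ft_force: [-0.9, -0.7, -2.2]
opening: 0.0415
```

>>> {"api": "jog_arm", "payload": {
  "targets": [
    {"tx":0,"ty":0,"tz":0.0025,"wx":0,"wy":0,"wz":0,"fingers":-1},
    {"tx":0,"ty":0,"tz":0.0025,"wx":0,"wy":0,"wz":0,"fingers":-1}
  ]
}}

```text
t: 9.65
eef_pos: [0.6107, -0.1917, 0.0536]
ee_rot: [-3.141, -0.0, 1.571]
ft_force: [0.4, 0.2, -2.5]
opening: 0.0416
```

>>> {"api": "jog_arm", "payload": {
  "targets": [
    {"tx":0,"ty":0,"tz":0.0025,"wx":0,"wy":0,"wz":0,"fingers":-1},
    {"tx":0,"ty":0,"tz":0.0025,"wx":0,"wy":0,"wz":0,"fingers":-1}
  ]
}}

```text
t: 9.82
eef_pos: [0.6107, -0.1917, 0.0517]
ee_rot: [-3.141, -0.0, 1.571]
ft_force: [-0.2, -0.0, -2.8]
opening: 0.0416
```

>>> {"api": "jog_arm", "payload": {
  "targets": [
    {"tx":0,"ty":0,"tz":0.0025,"wx":0,"wy":0,"wz":0,"fingers":-1},
    {"tx":0,"ty":0,"tz":0.0025,"wx":0,"wy":0,"wz":0,"fingers":-1}
  ]
}}

```text
t: 9.98
eef_pos: [0.6112, -0.1918, 0.0506]
ee_rot: [3.141, 0.0, 1.571]
ft_force: [-0.5, -0.1, 1.4]
opening: 0.0417
```

>>> {"api": "jog_arm", "payload": {
  "targets": [
    {"tx":0,"ty":0,"tz":0.0025,"wx":0,"wy":0,"wz":0,"fingers":-1},
    {"tx":0,"ty":0,"tz":0.0025,"wx":0,"wy":0,"wz":0,"fingers":-1}
  ]
}}

```text
t: 10.15
eef_pos: [0.6114, -0.1918, 0.0502]
ee_rot: [3.14, 0.001, 1.571]
ft_force: [-3.6, 0.1, 9.1]
opening: 0.0411
```

>>> {"api": "jog_arm", "payload": {
  "targets": [
    {"tx":0,"ty":0,"tz":0.0025,"wx":0,"wy":0,"wz":0,"fingers":-1},
    {"tx":0,"ty":0,"tz":0.0025,"wx":0,"wy":0,"wz":0,"fingers":-1}
  ]
}}

```text
t: 10.32
eef_pos: [0.6116, -0.1918, 0.05]
ee_rot: [3.14, 0.001, 1.571]
ft_force: [-6.4, 0.5, 17.3]
opening: 0.0414
```

```bash
python3 snap.py w7
```

```text
10.3167 [ 0.6116 -0.1918  0.05  ] [3.1396e+00 1.3000e-03 1.5708e+00] [ 0.44  0.79 -0.3   1.61  0.31  0.79  0.01] 0.0414 [-6.4  0.5 17.3]
```

Contact with the rim came at TCP z ≈ 0.0505, with the foot about 11.5 mm inside the mouth. So the finger tips sit about 23.5 mm behind the TCP at this opening. I'll back off to just clear, then release.

>>> {"api": "jog_arm", "payload": {
  "targets": [
    {"tx":0,"ty":0,"tz":-0.003,"wx":0,"wy":0,"wz":0,"fingers":-1},
    {"tx":0,"ty":0,"tz":-0.0065,"wx":0,"wy":0,"wz":0,"fingers":-1},
    {"tx":0,"ty":0,"tz":-0.0065,"wx":0,"wy":0,"wz":0,"fingers":-1},
    {"tx":0,"ty":0,"tz":-0.0065,"wx":0,"wy":0,"wz":0,"fingers":-1}
  ]
}}

```text
t: 10.7
eef_pos: [0.6109, -0.1918, 0.0508]
ee_rot: [-3.141, -0.0, 1.571]
ft_force: [-0.3, 1.1, -2.1]
opening: 0.0412
```

>>> {"api": "jog_arm", "payload": {
  "targets": [
    {"tx":0,"ty":0,"tz":0,"wx":0,"wy":0,"wz":0,"fingers":1},
    {"tx":0,"ty":0,"tz":0,"wx":0,"wy":0,"wz":0,"fingers":1},
    {"tx":0,"ty":0,"tz":0,"wx":0,"wy":0,"wz":0,"fingers":1},
    {"tx":0,"ty":0,"tz":0,"wx":0,"wy":0,"wz":0,"fingers":1},
    {"tx":0,"ty":0,"tz":0,"wx":0,"wy":0,"wz":0,"fingers":1},
    {"tx":0,"ty":0,"tz":0,"wx":0,"wy":0,"wz":0,"fingers":1},
    {"tx":0,"ty":0,"tz":-0.04,"wx":0,"wy":0,"wz":0,"fingers":1},
    {"tx":0,"ty":0,"tz":-0.09,"wx":0,"wy":0,"wz":0,"fingers":1},
    {"tx":0,"ty":0,"tz":-0.14,"wx":0,"wy":0,"wz":0,"fingers":1},
    {"tx":0,"ty":0,"tz":-0.186,"wx":0,"wy":0,"wz":0,"fingers":1},
    {"tx":0,"ty":0,"tz":-0.186,"wx":0,"wy":0,"wz":0,"fingers":1},
    {"tx":0,"ty":0,"tz":-0.186,"wx":0,"wy":0,"wz":0,"fingers":1}
  ]
}}

```text
t: 11.7
eef_pos: [0.6127, -0.1919, 0.2033]
ee_rot: [3.135, 0.002, 1.571]
ft_force: [-0.1, -0.2, -1.0]
opening: 0.0853
```

```bash
python3 snap.py w8; python3 - <<'E'
import cv2,pickle
from fit import *
c,im=pickle.load(open("w8.pkl","rb"))
print("pred bearing top",(ext(c,[.6105,-.191,.064],.022)-[230,110]*2)*4.5,"rim",(ext(c,[.6105,-.191,.074],.034)-[230,110]*2)*4.5)
cv2.imwrite("pics/w8c.png",cv2.resize(im[110:240,230:405,::-1],None,fx=4.5,fy=4.5,interpolation=cv2.INTER_CUBIC))
E
```

```text
11.7 [ 0.6127 -0.1919  0.2033] [3.1351e+00 1.6000e-03 1.5708e+00] [ 0.47  0.63 -0.36  1.46  0.23  1.09  0.07] 0.0853 [-0.1 -0.2 -1. ]
pred bearing top [288.72692959 212.19454258 494.74174415 412.90696536] rim [227.45407122 160.94486794 556.01085111 480.44296374]
```

View pics/w8c.png

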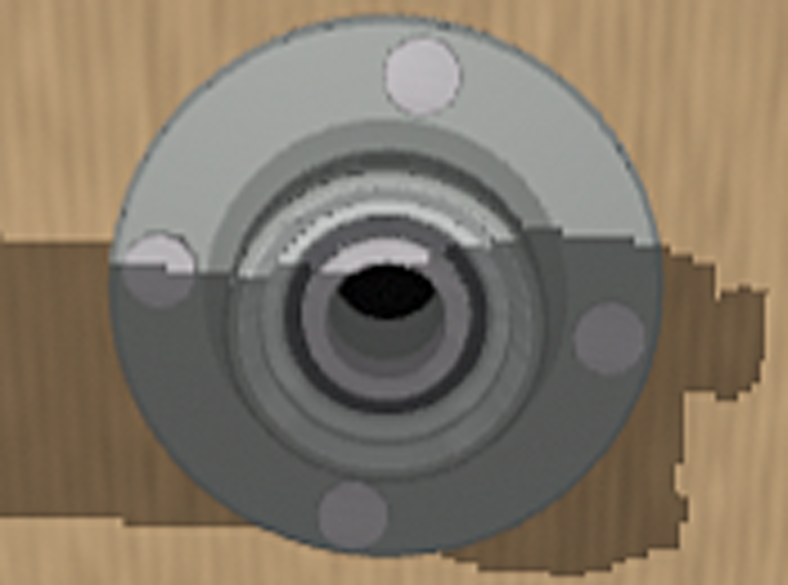

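The small bearing is seated. The dark ring spans crop x 284–488 and y 213–414, against a prediction for seated of 289–495 and 212–413, and it is concentric in the bore. Next is the small seal at (0.446,0.150).

>>> {"api": "jog_arm", "payload": {
  "targets": [
    {"tx":0.04,"ty":-0.02,"tz":0,"wx":0,"wy":0,"wz":0,"fingers":1},
    {"tx":0.08,"ty":-0.04,"tz":0,"wx":0,"wy":0,"wz":0,"fingers":1},
    {"tx":0.12,"ty":-0.06,"tz":0,"wx":0,"wy":0,"wz":0,"fingers":1},
    {"tx":0.4275,"ty":-0.2063,"tz":0,"wx":0,"wy":0,"wz":0,"fingers":1},
    {"tx":0.4275,"ty":-0.2063,"tz":0,"wx":0,"wy":0,"wz":0,"fingers":1},
    {"tx":0.4275,"ty":-0.2063,"tz":0,"wx":0,"wy":0,"wz":0,"fingers":1},
    {"tx":0.4275,"ty":-0.2063,"tz":0,"wx":0,"wy":0,"wz":0,"fingers":1},
    {"tx":0.4275,"ty":-0.2063,"tz":0,"wx":0,"wy":0,"wz":0,"fingers":1},
    {"tx":0.4275,"ty":-0.2063,"tz":0,"wx":0,"wy":0,"wz":0,"fingers":1},
    {"tx":0.4275,"ty":-0.2063,"tz":0,"wx":0,"wy":0,"wz":0,"fingers":1},
    {"tx":0.4275,"ty":-0.2063,"tz":0,"wx":0,"wy":0,"wz":0,"fingers":1},
    {"tx":0.4275,"ty":-0.2063,"tz":0,"wx":0,"wy":0,"wz":0,"fingers":1}
  ]
}}

```text
t: 12.75
eef_pos: [0.4442, 0.151, 0.1988]
ee_rot: [-3.138, 0.001, 1.575]
ft_force: [0.2, -0.7, -0.1]
opening: 0.0853
```

```bash
python3 snap.py w9; cat > seg.py <<'E'
import sys,pickle
from fit import *
def seg(n,P,rad,pad=14):
    "non-bench blob near where P should be -> box and fitted x,y at P's z"
    c,im=pickle.load(open(n+".pkl","rb"));e=ext(c,P,rad)
    u0,v0,u1,v1=np.r_[np.floor(e[:2])-pad,np.ceil(e[2:])+pad].astype(int)
    w=im[v0:v1,u0:u1].astype(int);m=((w[...,0]-w[...,2])<0.2*w[...,0]).astype(np.uint8)  # wood is reddish
    k,l,s,_=cv2.connectedComponentsWithStats(m);i=1+np.argmax(s[1:,4]);x,y,ww,h,a=s[i]
    box=[u0+x-.5,v0+y-.5,u0+x+ww-.5,v0+y+h-.5]
    print(n,"pred",e.round(1),"box",box,"area",a,"fit",*fitc(c,box,rad,list(P),P[2]))
    return c,im
if __name__=="__main__":
    seg(sys.argv[1],[float(x) for x in sys.argv[2:5]],float(sys.argv[5]))
E
python3 seg.py w2 .498 -.369 .016 .022; python3 seg.py w9 .446 .15 .009 .025
```

```text
12.75 [0.4442 0.151  0.1988] [-3.1385e+00  1.0000e-03  1.5749e+00] [-0.06  0.38 -0.43  1.93  0.2   0.87 -0.59] 0.0853 [ 0.2 -0.7 -0.1]
w2 pred [298.3 150.5 338.4 189.9] box [np.float64(297.5), np.float64(150.5), np.float64(336.5), np.float64(189.5)] area 841 fit [ 0.4965 -0.3688] [-0.6 -0.2  0.6  0.2]
w9 pred [299.8 148.7 344.7 192.8] box [np.float64(294.5), np.float64(144.5), np.float64(339.5), np.float64(188.5)] area 884 fit [0.4402 0.1547] [-0.  -0.2  0.   0.2]
```

>>> {"api": "jog_arm", "payload": {
  "targets": [
    {"tx":0,"ty":0,"tz":0,"wx":0,"wy":0,"wz":0,"fingers":1},
    {"tx":0,"ty":0,"tz":0,"wx":0,"wy":0,"wz":0,"fingers":1},
    {"tx":0,"ty":0,"tz":0,"wx":0,"wy":0,"wz":0,"fingers":1},
    {"tx":0,"ty":0,"tz":0,"wx":0,"wy":0,"wz":0,"fingers":1}
  ]
}}

```text
t: 13.13
eef_pos: [0.4462, 0.1492, 0.1998]
ee_rot: [-3.141, 0.0, 1.569]
ft_force: [-0.1, 0.6, 0.4]
opening: 0.0854
```

```bash
python3 snap.py w10;python3 seg.py w10 .446 .15 .009 .025; python3 - <<'E'
from station import r
from h import *
# green/grey blob centres of both seals in scene & side
for n,bs in(("scene",[(374,173),(459,192)]),("side",[(262,182),(292,134)])):
    c=r.calibration(n);im=cv2.imread(f"pics/{n}0.png")[...,::-1].astype(int)
    for u,v in bs:
        w=im[v-18:v+18,u-18:u+18];m=(w[...,0]-w[...,2]<.22*w[...,0]).astype(np.uint8)
        k,l,s,_=cv2.connectedComponentsWithStats(m);x,y,ww,h,a=s[1+np.argmax(s[1:,4])]
        uc,vc=u-18+x+ww/2-.5,v-18+y+h/2-.5
        print(n,(uc,vc),ww,h,onz(c,uc,vc,.005).round(4))
E
```

```text
13.1333 [0.4462 0.1492 0.1998] [-3.1413e+00  2.0000e-04  1.5688e+00] [-0.06  0.38 -0.42  1.93  0.2   0.87 -0.59] 0.0854 [-0.1  0.6  0.4]
w10 pred [297.5 147.  342.4 191.1] box [np.float64(292.5), np.float64(142.5), np.float64(337.5), np.float64(187.5)] area 882 fit [0.4405 0.1546] [-0.   0.3  0.  -0.3]
scene (np.float64(374.5), np.float64(173.5)) 18 14 [0.4429 0.1522 0.005 ]
scene (np.float64(459.0), np.float64(192.5)) 23 18 [0.5146 0.3756 0.005 ]
side (np.float64(261.5), np.float64(181.5)) 18 14 [0.442  0.1568 0.005 ]
side (np.float64(292.0), np.float64(134.0)) 19 13 [0.5151 0.3811 0.005 ]
```

The wrist fit puts the small seal at about (0.4415,0.1545), and the scene and side cameras agree to within 2 mm. The box is 45 px as predicted for a 50 mm ring. I'll descend so the tips are about 5 mm above the bench and grip.

>>> {"api": "jog_arm", "payload": {
  "targets": [
    {"tx":0.0056,"ty":-0.0056,"tz":0.05,"wx":0,"wy":0,"wz":0,"fingers":1},
    {"tx":0.0056,"ty":-0.0056,"tz":0.1,"wx":0,"wy":0,"wz":0,"fingers":1},
    {"tx":0.0056,"ty":-0.0056,"tz":0.15,"wx":0,"wy":0,"wz":0,"fingers":1},
    {"tx":0.0056,"ty":-0.0056,"tz":0.2,"wx":0,"wy":0,"wz":0,"fingers":1},
    {"tx":0.0056,"ty":-0.0056,"tz":0.24,"wx":0,"wy":0,"wz":0,"fingers":1},
    {"tx":0.0056,"ty":-0.0056,"tz":0.265,"wx":0,"wy":0,"wz":0,"fingers":1},
    {"tx":0.0056,"ty":-0.0056,"tz":0.274,"wx":0,"wy":0,"wz":0,"fingers":1},
    {"tx":0.0056,"ty":-0.0056,"tz":0.274,"wx":0,"wy":0,"wz":0,"fingers":1},
    {"tx":0.0056,"ty":-0.0056,"tz":0.274,"wx":0,"wy":0,"wz":0,"fingers":1}
  ]
}}

```text
t: 13.93
eef_pos: [0.442, 0.155, -0.0186]
ee_rot: [3.141, -0.0, 1.571]
ft_force: [0.4, 0.3, -0.2]
opening: 0.0855
```

>>> {"api": "jog_arm", "payload": {
  "grip_force": 30,
  "targets": [
    {"tx":0,"ty":0,"tz":0,"wx":0,"wy":0,"wz":0,"fingers":0},
    {"tx":0,"ty":0,"tz":0,"wx":0,"wy":0,"wz":0,"fingers":0},
    {"tx":0,"ty":0,"tz":0,"wx":0,"wy":0,"wz":0,"fingers":0},
    {"tx":0,"ty":0,"tz":0,"wx":0,"wy":0,"wz":0,"fingers":0},
    {"tx":0,"ty":0,"tz":0,"wx":0,"wy":0,"wz":0,"fingers":0},
    {"tx":0,"ty":0,"tz":0,"wx":0,"wy":0,"wz":0,"fingers":-0.2},
    {"tx":0,"ty":0,"tz":0,"wx":0,"wy":0,"wz":0,"fingers":-0.2},
    {"tx":0,"ty":0,"tz":0,"wx":0,"wy":0,"wz":0,"fingers":-0.2}
  ]
}}

```text
t: 14.6
eef_pos: [0.4423, 0.1549, -0.0176]
ee_rot: [3.139, -0.001, 1.571]
ft_force: [-0.6, -0.6, 7.8]
opening: 0.0474
```

>>> {"api": "jog_arm", "payload": {
  "targets": [
    {"tx":0,"ty":0,"tz":-0.02,"wx":0,"wy":0,"wz":0,"fingers":-0.2},
    {"tx":0,"ty":0,"tz":-0.06,"wx":0,"wy":0,"wz":0,"fingers":-0.2},
    {"tx":0,"ty":0,"tz":-0.11,"wx":0,"wy":0,"wz":0,"fingers":-0.2},
    {"tx":0,"ty":0,"tz":-0.16,"wx":0,"wy":0,"wz":0,"fingers":-0.2},
    {"tx":-0.04,"ty":0.02,"tz":-0.19,"wx":0,"wy":0,"wz":0,"fingers":-0.2},
    {"tx":-0.08,"ty":0.04,"tz":-0.22,"wx":0,"wy":0,"wz":0,"fingers":-0.2},
    {"tx":-0.12,"ty":0.06,"tz":-0.25,"wx":0,"wy":0,"wz":0,"fingers":-0.2},
    {"tx":-0.16,"ty":0.08,"tz":-0.2738,"wx":0,"wy":0,"wz":0,"fingers":-0.2}
  ]
}}

```text
t: 15.27
eef_pos: [0.5045, 0.028, 0.2011]
ee_rot: [3.139, -0.0, 1.572]
ft_force: [1.4, 0.8, -1.0]
opening: 0.0472
```

>>> {"api": "jog_arm", "payload": {
  "targets": [
    {"tx":-0.04,"ty":0.02,"tz":0,"wx":0,"wy":0,"wz":0,"fingers":-0.2},
    {"tx":-0.08,"ty":0.04,"tz":0,"wx":0,"wy":0,"wz":0,"fingers":-0.2},
    {"tx":-0.12,"ty":0.06,"tz":0,"wx":0,"wy":0,"wz":0,"fingers":-0.2},
    {"tx":-0.16,"ty":0.08,"tz":0,"wx":0,"wy":0,"wz":0,"fingers":-0.2},
    {"tx":-0.2,"ty":0.1,"tz":0,"wx":0,"wy":0,"wz":0,"fingers":-0.2},
    {"tx":-0.24,"ty":0.12,"tz":0,"wx":0,"wy":0,"wz":0,"fingers":-0.2},
    {"tx":-0.26,"ty":0.13,"tz":0,"wx":0,"wy":0,"wz":0,"fingers":-0.2},
    {"tx":-0.2731,"ty":0.1319,"tz":0,"wx":0,"wy":0,"wz":0,"fingers":-0.2},
    {"tx":-0.2731,"ty":0.1319,"tz":0,"wx":0,"wy":0,"wz":0,"fingers":-0.2},
    {"tx":-0.2731,"ty":0.1319,"tz":0,"wx":0,"wy":0,"wz":0,"fingers":-0.2},
    {"tx":-0.2731,"ty":0.1319,"tz":0,"wx":0,"wy":0,"wz":0,"fingers":-0.2}
  ]
}}

```text
t: 16.18
eef_pos: [0.6092, -0.1865, 0.1988]
ee_rot: [-3.141, -0.002, 1.574]
ft_force: [-1.0, 0.8, -0.8]
opening: 0.047
```

```bash
python3 snap.py w11; python3 - <<'E'
import cv2,pickle
from fit import *
c,im=pickle.load(open("w11.pkl","rb"))
for dz in(.023,.028):
  z=.2+dz+.0
  print("pred seal top",(ext(c,[.611,-.1915,z],.025)-[190,100]*2)*3)
print("rim",(ext(c,[.611,-.1915,.074],.034)-[190,100]*2)*3)
cv2.imwrite("pics/w11c.png",cv2.resize(im[100:300,190:450,::-1],None,fx=3,fy=3,interpolation=cv2.INTER_CUBIC))
E
```

```text
16.1833 [ 0.6092 -0.1865  0.1988] [-3.1413e+00 -1.9000e-03  1.5741e+00] [ 0.49  0.63 -0.4   1.47  0.26  1.09  0.04] 0.047 [-1.   0.8 -0.8]
pred seal top [249.72984591 365.44906946 561.51860929 643.92129758]
pred seal top [245.37487944 377.39768428 567.04121571 663.02619417]
rim [286.33992535 160.46160052 507.23368541 373.96215865]
```

View pics/w11c.png

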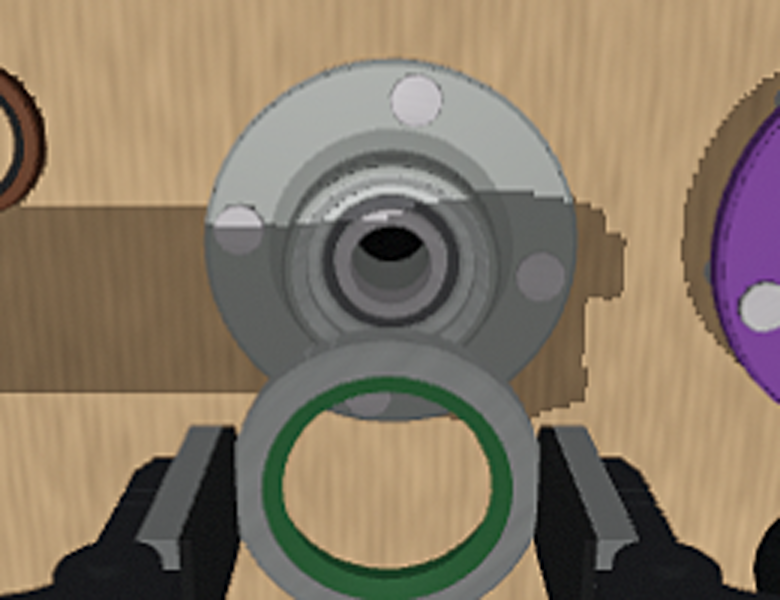

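The seal is held level. My command lagged by about 5 mm in y because of the row limit, so the hub appears higher in the frame. I'll measure the held seal against the hub.

>>> {"api": "jog_arm", "payload": {
  "targets": [
    {"tx":0,"ty":0,"tz":0,"wx":0,"wy":0,"wz":0,"fingers":-0.2},
    {"tx":0,"ty":0,"tz":0,"wx":0,"wy":0,"wz":0,"fingers":-0.2},
    {"tx":0,"ty":0,"tz":0,"wx":0,"wy":0,"wz":0,"fingers":-0.2}
  ]
}}

```text
t: 16.48
eef_pos: [0.6097, -0.1884, 0.1987]
ee_rot: [3.141, -0.0, 1.572]
ft_force: [-0.5, -0.1, -0.2]
opening: 0.0474
```

```bash
python3 snap.py w12; python3 - <<'E'
import pickle
from fit import *
k=lambda x0,y0,x1,y1:[190+x0/3,100+y0/3,190+x1/3,100+y1/3]
N=np.nan
c,im=pickle.load(open("w11.pkl","rb"))
print("seal held",fitc(c,k(237,333,540,N),.025,[.61,-.19,.22]))
print("brg seated top",fitc(c,k(322,194,460,327),.022,[.61,-.19,.064],.064), "flange",fitc(c,k(204,57,577,N),.063,[.61,-.19,.04],.04))
c,im=pickle.load(open("w6.pkl","rb"))
print("brg held",fitc(c,k(256,352,521,N),.022,[.61,-.19,.22]),"flange",fitc(c,k(204,44,577,N),.063,[.61,-.19,.04],.04))
E
```

```text
16.4833 [ 0.6097 -0.1884  0.1987] [ 3.1415e+00 -2.0000e-04  1.5723e+00] [ 0.49  0.63 -0.4   1.47  0.26  1.09  0.04] 0.0474 [-0.5 -0.1 -0.2]
seal held (array([ 0.6082, -0.1882,  0.2173]), array([0., 0., 0.]))
brg seated top (array([ 0.6093, -0.1913]), array([-0.1, -0.2,  0.1,  0.2])) flange (array([ 0.6092, -0.1919]), array([ 0.7, -0.1, -0.7]))
brg held (array([ 0.6088, -0.1928,  0.2164]), array([-0.,  0.,  0.])) flange (array([ 0.6093, -0.1922]), array([ 0.5, -0.1, -0.5]))
```

>>> {"api": "jog_arm", "payload": {
  "targets": [
    {"tx":-0.0038,"ty":0.0013,"tz":0.04,"wx":0,"wy":0,"wz":0,"fingers":-0.2},
    {"tx":-0.0038,"ty":0.0013,"tz":0.08,"wx":0,"wy":0,"wz":0,"fingers":-0.2},
    {"tx":-0.0038,"ty":0.0013,"tz":0.12,"wx":0,"wy":0,"wz":0,"fingers":-0.2},
    {"tx":-0.0038,"ty":0.0013,"tz":0.15,"wx":0,"wy":0,"wz":0,"fingers":-0.2},
    {"tx":-0.0038,"ty":0.0013,"tz":0.17,"wx":0,"wy":0,"wz":0,"fingers":-0.2},
    {"tx":-0.0038,"ty":0.0013,"tz":0.1775,"wx":0,"wy":0,"wz":0,"fingers":-0.2},
    {"tx":-0.0038,"ty":0.0013,"tz":0.1775,"wx":0,"wy":0,"wz":0,"fingers":-0.2},
    {"tx":-0.0038,"ty":0.0013,"tz":0.1775,"wx":0,"wy":0,"wz":0,"fingers":-0.2}
  ]
}}

```text
t: 17.2
eef_pos: [0.6115, -0.1923, 0.0571]
ee_rot: [3.14, 0.0, 1.571]
ft_force: [0.2, 0.0, -0.0]
opening: 0.0474
```

>>> {"api": "jog_arm", "payload": {
  "targets": [
    {"tx":0,"ty":0,"tz":0.0025,"wx":0,"wy":0,"wz":0,"fingers":-0.2},
    {"tx":0,"ty":0,"tz":0.005,"wx":0,"wy":0,"wz":0,"fingers":-0.2},
    {"tx":0,"ty":0,"tz":0.005,"wx":0,"wy":0,"wz":0,"fingers":-0.2}
  ]
}}

```text
t: 17.45
eef_pos: [0.6112, -0.1925, 0.0532]
ee_rot: [3.14, 0.0, 1.571]
ft_force: [-0.7, -0.4, -0.0]
opening: 0.0475
```

>>> {"api": "jog_arm", "payload": {
  "targets": [
    {"tx":0,"ty":0,"tz":0.0025,"wx":0,"wy":0,"wz":0,"fingers":-0.2},
    {"tx":0,"ty":0,"tz":0.0025,"wx":0,"wy":0,"wz":0,"fingers":-0.2}
  ]
}}

```text
t: 17.62
eef_pos: [0.6114, -0.1925, 0.0511]
ee_rot: [3.14, 0.0, 1.571]
ft_force: [0.6, -0.6, 1.6]
opening: 0.0471
```

>>> {"api": "jog_arm", "payload": {
  "targets": [
    {"tx":0,"ty":0,"tz":0.002,"wx":0,"wy":0,"wz":0,"fingers":-0.2},
    {"tx":0,"ty":0,"tz":0.002,"wx":0,"wy":0,"wz":0,"fingers":-0.2}
  ]
}}

```text
t: 17.78
eef_pos: [0.6115, -0.1926, 0.051]
ee_rot: [3.14, 0.001, 1.571]
ft_force: [-2.6, 0.3, 8.3]
opening: 0.047
```

>>> {"api": "jog_arm", "payload": {
  "targets": [
    {"tx":0,"ty":0,"tz":0.002,"wx":0,"wy":0,"wz":0,"fingers":-0.2},
    {"tx":0,"ty":0,"tz":0.002,"wx":0,"wy":0,"wz":0,"fingers":-0.2}
  ]
}}

```text
t: 17.95
eef_pos: [0.6116, -0.1926, 0.0508]
ee_rot: [3.139, 0.001, 1.571]
ft_force: [-5.6, 0.1, 15.6]
opening: 0.0472
```

Rim contact came at TCP z 0.051, with the seal's foot about 4 mm inside the mouth. I'll back off just clear, release, and rise.

>>> {"api": "jog_arm", "payload": {
  "targets": [
    {"tx":0,"ty":0,"tz":-0.0045,"wx":0,"wy":0,"wz":0,"fingers":-0.2},
    {"tx":0,"ty":0,"tz":-0.0045,"wx":0,"wy":0,"wz":0,"fingers":-0.2},
    {"tx":0,"ty":0,"tz":-0.0045,"wx":0,"wy":0,"wz":0,"fingers":-0.2}
  ]
}}

```text
t: 18.2
eef_pos: [0.6111, -0.1925, 0.0511]
ee_rot: [3.141, 0.0, 1.571]
ft_force: [-0.6, 0.7, 4.8]
opening: 0.0471
```

>>> {"api": "jog_arm", "payload": {
  "targets": [
    {"tx":0,"ty":0,"tz":0,"wx":0,"wy":0,"wz":0,"fingers":1},
    {"tx":0,"ty":0,"tz":0,"wx":0,"wy":0,"wz":0,"fingers":1},
    {"tx":0,"ty":0,"tz":0,"wx":0,"wy":0,"wz":0,"fingers":1},
    {"tx":0,"ty":0,"tz":0,"wx":0,"wy":0,"wz":0,"fingers":1},
    {"tx":0,"ty":0,"tz":0,"wx":0,"wy":0,"wz":0,"fingers":1},
    {"tx":0,"ty":0,"tz":-0.04,"wx":0,"wy":0,"wz":0,"fingers":1},
    {"tx":0,"ty":0,"tz":-0.09,"wx":0,"wy":0,"wz":0,"fingers":1},
    {"tx":0,"ty":0,"tz":-0.14,"wx":0,"wy":0,"wz":0,"fingers":1},
    {"tx":0,"ty":0,"tz":-0.1856,"wx":0,"wy":0,"wz":0,"fingers":1},
    {"tx":0,"ty":0,"tz":-0.1856,"wx":0,"wy":0,"wz":0,"fingers":1},
    {"tx":0,"ty":0,"tz":-0.1856,"wx":0,"wy":0,"wz":0,"fingers":1},
    {"tx":0,"ty":0,"tz":-0.1856,"wx":0,"wy":0,"wz":0,"fingers":1}
  ]
}}

```text
t: 19.2
eef_pos: [0.6101, -0.1924, 0.1988]
ee_rot: [-3.14, 0.0, 1.571]
ft_force: [-0.7, -0.5, 0.7]
opening: 0.0852
```

```bash
python3 snap.py w13; cat > green.py <<'E'
import sys,pickle
from fit import *
def green(n,P,bad=60):
    c,im=pickle.load(open(n+".pkl","rb"));u,v=proj(c,np.array(P))[0].astype(int)
    w=im[v-bad:v+bad,u-bad:u+bad].astype(int);m=((w[...,1]>w[...,0]*1.35)&(w[...,1]>w[...,2]*1.15)).astype(np.uint8)
    k,l,s,_=cv2.connectedComponentsWithStats(m);i=1+np.argmax(s[1:,4]);pts=np.argwhere(l==i)[:,::-1]+[u-bad,v-bad]
    h=cv2.convexHull(pts.astype(np.float32));e=cv2.fitEllipse(h)
    x,y,ww,hh,a=s[i];print(n,"green box",u-bad+x-.5,v-bad+y-.5,u-bad+x+ww-.5,v-bad+y+hh-.5,"area",a,"ellipse",np.round(e[0],1),np.round(e[1],1),round(e[2]))
    return c
c=green(sys.argv[1],[float(x) for x in sys.argv[2:5]])
for q in sys.argv[5:]: print("pred r",q,ext(c,[float(x) for x in sys.argv[2:5]],float(q)).round(1))
E
python3 green.py w13 .6093 -.1915 .074 .0165 .0205; python3 green.py w10 .4405 .1546 .009 .0165 .0205
```

```text
19.2 [ 0.6101 -0.1924  0.1988] [-3.1404  0.      1.5709] [ 0.5   0.64 -0.4   1.46  0.26  1.1   0.05] 0.0852 [-0.7 -0.5  0.7]
w13 green box 298.5 164.5 340.5 205.5 area 388 ellipse [319.5 184.7] [40.8 42.1] 96
pred r .0165 [301.7 166.1 337.6 201. ]
pred r .0205 [297.3 161.7 342.  205.1]
w10 green box 297.5 148.5 332.5 182.5 area 252 ellipse [314.9 165.7] [33.9 34.9] 93
pred r .0165 [300.2 150.6 329.9 179.9]
pred r .0205 [296.6 146.9 333.5 183.4]
```

The green lip, 42×41 px, is concentric with the hub to about 1 mm and has the same aspect as it did lying flat. I'll confirm it visually in a later composite. Next is the big bearing.

>>> {"api": "jog_arm", "payload": {
  "targets": [
    {"tx":0.03,"ty":-0.03,"tz":0,"wx":0,"wy":0,"wz":0,"fingers":1},
    {"tx":0.06,"ty":-0.06,"tz":0,"wx":0,"wy":0,"wz":0,"fingers":1},
    {"tx":0.09,"ty":-0.09,"tz":0,"wx":0,"wy":0,"wz":0,"fingers":1},
    {"tx":0.12,"ty":-0.12,"tz":0,"wx":0,"wy":0,"wz":0,"fingers":1},
    {"tx":0.15,"ty":-0.15,"tz":0,"wx":0,"wy":0,"wz":0,"fingers":1},
    {"tx":0.18,"ty":-0.18,"tz":0,"wx":0,"wy":0,"wz":0,"fingers":1},
    {"tx":0.2175,"ty":-0.21,"tz":0,"wx":0,"wy":0,"wz":0,"fingers":1},
    {"tx":0.2175,"ty":-0.2138,"tz":0,"wx":0,"wy":0,"wz":0,"fingers":1},
    {"tx":0.2175,"ty":-0.2138,"tz":0,"wx":0,"wy":0,"wz":0,"fingers":1},
    {"tx":0.2175,"ty":-0.2138,"tz":0,"wx":0,"wy":0,"wz":0,"fingers":1},
    {"tx":0.2175,"ty":-0.2138,"tz":0,"wx":0,"wy":0,"wz":0,"fingers":1},
    {"tx":0.2175,"ty":-0.2138,"tz":0,"wx":0,"wy":0,"wz":0,"fingers":1}
  ]
}}

```text
t: 20.25
eef_pos: [0.4404, -0.0195, 0.1987]
ee_rot: [-3.141, -0.0, 1.568]
ft_force: [0.6, -0.7, -0.4]
opening: 0.0855
```

```bash
python3 snap.py w14; python3 seg.py w14 .44 -.018 .018 .026; python3 - <<'E'
from h import *
from station import r
for n,(u,v) in(("scene",(314,170)),("side",(253,227))):
    c=r.calibration(n);im=cv2.imread(f"pics/{n}0.png")[...,::-1].astype(int)
    w=im[v-18:v+18,u-18:u+18];m=(w[...,0]-w[...,2]<.25*w[...,0]).astype(np.uint8)
    k,l,s,_=cv2.connectedComponentsWithStats(m);x,y,ww,h,a=s[1+np.argmax(s[1:,4])]
    uc,vc=u-18+x+ww/2-.5,v-18+y+h/2-.5
    print(n,(uc,vc),ww,h,onz(c,uc,vc,.011).round(4))
E
```

```text
20.25 [ 0.4404 -0.0195  0.1987] [-3.1411e+00 -2.0000e-04  1.5685e+00] [ 0.34  0.34 -0.46  2.    0.2   0.84 -0.23] 0.0855 [ 0.6 -0.7 -0.4]
w14 pred [295.9 146.7 343.8 193.8] box [np.float64(293.5), np.float64(143.5), np.float64(340.5), np.float64(190.5)] area 1137 fit [ 0.4369 -0.0144] [-0.5 -0.2  0.5  0.2]
scene (np.float64(314.0), np.float64(171.0)) 17 15 [ 0.4391 -0.0156  0.011 ]
side (np.float64(252.5), np.float64(226.5)) 20 18 [ 0.4388 -0.0133  0.011 ]
```

The big bearing is at about (0.438,-0.0145): 47 px wide as predicted for 52 mm, and all three cameras agree.

>>> {"api": "jog_arm", "payload": {
  "targets": [
    {"tx":0.0044,"ty":-0.0025,"tz":0.05,"wx":0,"wy":0,"wz":0,"fingers":1},
    {"tx":0.0044,"ty":-0.0025,"tz":0.1,"wx":0,"wy":0,"wz":0,"fingers":1},
    {"tx":0.0044,"ty":-0.0025,"tz":0.15,"wx":0,"wy":0,"wz":0,"fingers":1},
    {"tx":0.0044,"ty":-0.0025,"tz":0.2,"wx":0,"wy":0,"wz":0,"fingers":1},
    {"tx":0.0044,"ty":-0.0025,"tz":0.24,"wx":0,"wy":0,"wz":0,"fingers":1},
    {"tx":0.0044,"ty":-0.0025,"tz":0.26,"wx":0,"wy":0,"wz":0,"fingers":1},
    {"tx":0.0044,"ty":-0.0025,"tz":0.266,"wx":0,"wy":0,"wz":0,"fingers":1},
    {"tx":0.0044,"ty":-0.0025,"tz":0.266,"wx":0,"wy":0,"wz":0,"fingers":1},
    {"tx":0.0044,"ty":-0.0025,"tz":0.266,"wx":0,"wy":0,"wz":0,"fingers":1}
  ]
}}

```text
t: 21.05
eef_pos: [0.4386, -0.015, -0.0132]
ee_rot: [3.141, -0.0, 1.57]
ft_force: [0.1, -0.4, 0.3]
opening: 0.0854
```

>>> {"api": "jog_arm", "payload": {
  "grip_force": 45,
  "targets": [
    {"tx":0,"ty":0,"tz":0,"wx":0,"wy":0,"wz":0,"fingers":0.1},
    {"tx":0,"ty":0,"tz":0,"wx":0,"wy":0,"wz":0,"fingers":0},
    {"tx":0,"ty":0,"tz":0,"wx":0,"wy":0,"wz":0,"fingers":0},
    {"tx":0,"ty":0,"tz":0,"wx":0,"wy":0,"wz":0,"fingers":0},
    {"tx":0,"ty":0,"tz":0,"wx":0,"wy":0,"wz":0,"fingers":0},
    {"tx":0,"ty":0,"tz":0,"wx":0,"wy":0,"wz":0,"fingers":-0.2},
    {"tx":0,"ty":0,"tz":0,"wx":0,"wy":0,"wz":0,"fingers":-0.2},
    {"tx":0,"ty":0,"tz":0,"wx":0,"wy":0,"wz":0,"fingers":-0.2}
  ]
}}

```text
t: 21.72
eef_pos: [0.4386, -0.0151, -0.0119]
ee_rot: [3.139, 0.0, 1.571]
ft_force: [-1.0, 0.8, 8.8]
opening: 0.0496
```

>>> {"api": "jog_arm", "payload": {
  "targets": [
    {"tx":0,"ty":0,"tz":-0.02,"wx":0,"wy":0,"wz":0,"fingers":-0.2},
    {"tx":0,"ty":0,"tz":-0.06,"wx":0,"wy":0,"wz":0,"fingers":-0.2},
    {"tx":0,"ty":0,"tz":-0.105,"wx":0,"wy":0,"wz":0,"fingers":-0.2},
    {"tx":0,"ty":0,"tz":-0.15,"wx":0,"wy":0,"wz":0,"fingers":-0.2},
    {"tx":0,"ty":0,"tz":-0.195,"wx":0,"wy":0,"wz":0,"fingers":-0.2},
    {"tx":0,"ty":0,"tz":-0.235,"wx":0,"wy":0,"wz":0,"fingers":-0.2},
    {"tx":0,"ty":0,"tz":-0.266,"wx":0,"wy":0,"wz":0,"fingers":-0.2}
  ]
}}

```text
t: 22.3
eef_pos: [0.4376, -0.015, 0.2022]
ee_rot: [3.139, 0.001, 1.571]
ft_force: [1.2, -0.3, -2.5]
opening: 0.0493
```

>>> {"api": "jog_arm", "payload": {
  "targets": [
    {"tx":0.03,"ty":0.03,"tz":0,"wx":0,"wy":0,"wz":0,"fingers":-0.2},
    {"tx":0.06,"ty":0.06,"tz":0,"wx":0,"wy":0,"wz":0,"fingers":-0.2},
    {"tx":0.09,"ty":0.09,"tz":0,"wx":0,"wy":0,"wz":0,"fingers":-0.2},
    {"tx":0.12,"ty":0.12,"tz":0,"wx":0,"wy":0,"wz":0,"fingers":-0.2},
    {"tx":0.15,"ty":0.15,"tz":0,"wx":0,"wy":0,"wz":0,"fingers":-0.2},
    {"tx":0.18,"ty":0.18,"tz":0,"wx":0,"wy":0,"wz":0,"fingers":-0.2},
    {"tx":0.21,"ty":0.21,"tz":0,"wx":0,"wy":0,"wz":0,"fingers":-0.2},
    {"tx":0.24,"ty":0.24,"tz":0,"wx":0,"wy":0,"wz":0,"fingers":-0.2},
    {"tx":0.265,"ty":0.265,"tz":0,"wx":0,"wy":0,"wz":0,"fingers":-0.2},
    {"tx":0.2769,"ty":0.2725,"tz":0,"wx":0,"wy":0,"wz":0,"fingers":-0.2},
    {"tx":0.2769,"ty":0.2725,"tz":0,"wx":0,"wy":0,"wz":0,"fingers":-0.2},
    {"tx":0.2769,"ty":0.2725,"tz":0,"wx":0,"wy":0,"wz":0,"fingers":-0.2}
  ]
}}

```text
t: 23.3
eef_pos: [0.6545, 0.2067, 0.1983]
ee_rot: [-3.139, 0.001, 1.572]
ft_force: [-0.3, -0.4, -3.0]
opening: 0.0493
```

>>> {"api": "jog_arm", "payload": {
  "targets": [
    {"tx":0,"ty":0,"tz":0,"wx":0,"wy":0,"wz":0,"fingers":-0.2},
    {"tx":0,"ty":0,"tz":0,"wx":0,"wy":0,"wz":0,"fingers":-0.2},
    {"tx":0,"ty":0,"tz":0,"wx":0,"wy":0,"wz":0,"fingers":-0.2}
  ]
}}

```text
t: 23.55
eef_pos: [0.6554, 0.205, 0.1996]
ee_rot: [3.142, 0.001, 1.569]
ft_force: [0.2, -0.2, -2.7]
opening: 0.0494
```

```bash
python3 snap.py w15; python3 - <<'E'
import cv2,pickle
from fit import *
c,im=pickle.load(open("w15.pkl","rb"));c2,im2=pickle.load(open("w13.pkl","rb"))
a=cv2.resize(im[90:300,190:450,::-1],None,fx=1.85,fy=2.857,interpolation=cv2.INTER_CUBIC)[:,:] 
a=cv2.resize(im[90:290,200:440,::-1],(480,400),interpolation=cv2.INTER_CUBIC)
b=cv2.resize(im2[130:235,255:385,::-1],(320,258),interpolation=cv2.INTER_CUBIC)
b=np.vstack([b,np.zeros((142,320,3),np.uint8)]);cv2.imwrite("pics/m3.png",np.hstack([a,b]))
print("pred rim",(ext(c,[.656,.207,.084],.039)-[200,90]*2)*2,"flange?",)
E
```

```text
23.55 [0.6554 0.205  0.1996] [3.1416e+00 1.1000e-03 1.5693e+00] [-0.11  0.72 -0.45  1.31  0.31  1.18 -0.58] 0.0494 [ 0.2 -0.2 -2.7]
pred rim [154.45565396 101.52838146 329.75667123 271.67708125] flange?
```

View pics/m3.png

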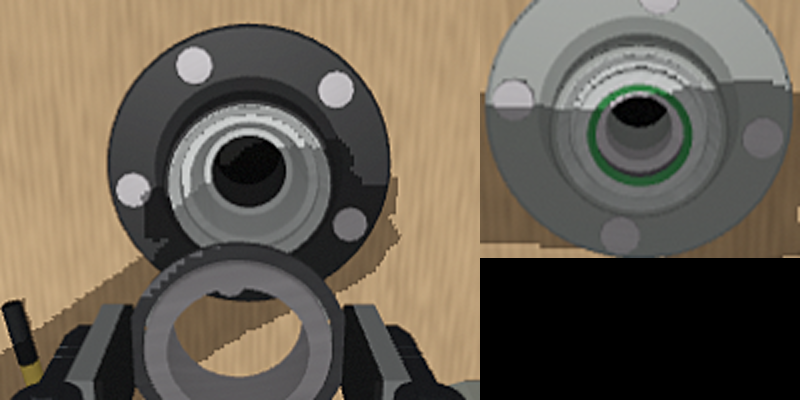

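The left panel shows the dark five-stud hub with its mouth ring at about x 168–330, top about 103, and the flange at x 108–391, y 24–300. The held big bearing spans x 133–345 with its top at 241. The right panel shows the small seal concentric and level in the grey hub.

```bash
python3 - <<'E'
import pickle
from fit import *
k=lambda x0,y0,x1,y1:[200+x0/2,90+y0/2,200+x1/2,90+y1/2]
N=np.nan
c,im=pickle.load(open("w15.pkl","rb"))
print("flange",[fitc(c,k(108,24,391,N),.07,[.65,.2,z],z) for z in(.04,.046,.052)])
print("mouth",fitc(c,k(168,103,330,N),.0355,[.65,.2,.084],.084))
print("held",fitc(c,k(133,241,345,N),.026,[.65,.2,.22]),fitc(c,k(133,241,345,N),.026,[.65,.2,.22],.22))
E
```

```text
flange [(array([0.66  , 0.2083]), array([ 2.1, -0.2, -2.1])), (array([0.6599, 0.2081]), array([ 0.9, -0.1, -0.9])), (array([0.6598, 0.208 ]), array([-0.4,  0. ,  0.4]))]
mouth (array([0.6591, 0.2099]), array([ 0.5, -0. , -0.5]))
held (array([0.6544, 0.2032, 0.2197]), array([ 0., -0., -0.])) (array([0.6544, 0.2033]), array([-0.1,  0. ,  0.1]))
```

>>> {"api": "jog_arm", "payload": {
  "targets": [
    {"tx":0.006,"ty":0.0063,"tz":0.03,"wx":0,"wy":0,"wz":0,"fingers":-0.2},
    {"tx":0.006,"ty":0.0063,"tz":0.07,"wx":0,"wy":0,"wz":0,"fingers":-0.2},
    {"tx":0.006,"ty":0.0063,"tz":0.11,"wx":0,"wy":0,"wz":0,"fingers":-0.2},
    {"tx":0.006,"ty":0.0063,"tz":0.14,"wx":0,"wy":0,"wz":0,"fingers":-0.2},
    {"tx":0.006,"ty":0.0063,"tz":0.155,"wx":0,"wy":0,"wz":0,"fingers":-0.2},
    {"tx":0.006,"ty":0.0063,"tz":0.163,"wx":0,"wy":0,"wz":0,"fingers":-0.2},
    {"tx":0.006,"ty":0.0063,"tz":0.169,"wx":0,"wy":0,"wz":0,"fingers":-0.2},
    {"tx":0.006,"ty":0.0063,"tz":0.169,"wx":0,"wy":0,"wz":0,"fingers":-0.2},
    {"tx":0.006,"ty":0.0063,"tz":0.169,"wx":0,"wy":0,"wz":0,"fingers":-0.2}
  ]
}}

```text
t: 24.35
eef_pos: [0.6618, 0.212, 0.0659]
ee_rot: [3.139, -0.001, 1.571]
ft_force: [0.8, 0.9, -2.4]
opening: 0.0493
```

>>> {"api": "jog_arm", "payload": {
  "targets": [
    {"tx":0,"ty":0,"tz":0.0025,"wx":0,"wy":0,"wz":0,"fingers":-0.2},
    {"tx":0,"ty":0,"tz":0.0025,"wx":0,"wy":0,"wz":0,"fingers":-0.2}
  ]
}}

```text
t: 24.52
eef_pos: [0.6614, 0.2118, 0.0633]
ee_rot: [3.14, -0.001, 1.571]
ft_force: [-0.5, -0.8, -2.8]
opening: 0.0493
```

>>> {"api": "jog_arm", "payload": {
  "targets": [
    {"tx":0,"ty":0,"tz":0.0025,"wx":0,"wy":0,"wz":0,"fingers":-0.2},
    {"tx":0,"ty":0,"tz":0.0025,"wx":0,"wy":0,"wz":0,"fingers":-0.2}
  ]
}}

```text
t: 24.68
eef_pos: [0.6608, 0.2114, 0.0603]
ee_rot: [3.141, -0.0, 1.571]
ft_force: [-0.5, -0.6, -2.3]
opening: 0.0492
```

>>> {"api": "jog_arm", "payload": {
  "targets": [
    {"tx":-0.001,"ty":0,"tz":0.0015,"wx":0,"wy":0,"wz":0,"fingers":-0.2},
    {"tx":-0.001,"ty":0,"tz":0.002,"wx":0,"wy":0,"wz":0,"fingers":-0.2}
  ]
}}

```text
t: 24.85
eef_pos: [0.6607, 0.2104, 0.0584]
ee_rot: [-3.142, 0.0, 1.571]
ft_force: [0.4, -0.2, -3.1]
opening: 0.0489
```

>>> {"api": "jog_arm", "payload": {
  "targets": [
    {"tx":0,"ty":0,"tz":0.0015,"wx":0,"wy":0,"wz":0,"fingers":-0.2},
    {"tx":0,"ty":0,"tz":0.002,"wx":0,"wy":0,"wz":0,"fingers":-0.2}
  ]
}}

```text
t: 25.02
eef_pos: [0.661, 0.2106, 0.0574]
ee_rot: [3.141, 0.0, 1.571]
ft_force: [-0.6, -0.4, 1.2]
opening: 0.0493
```

Light contact at TCP z 0.0575, with the foot about 13 mm inside the mouth. I'll back off 1 mm, release, and rise.

>>> {"api": "jog_arm", "payload": {
  "targets": [
    {"tx":0,"ty":0,"tz":-0.0013,"wx":0,"wy":0,"wz":0,"fingers":-0.2},
    {"tx":0,"ty":0,"tz":-0.0013,"wx":0,"wy":0,"wz":0,"fingers":-0.2},
    {"tx":0,"ty":0,"tz":-0.0013,"wx":0,"wy":0,"wz":0,"fingers":1},
    {"tx":0,"ty":0,"tz":-0.0013,"wx":0,"wy":0,"wz":0,"fingers":1},
    {"tx":0,"ty":0,"tz":-0.0013,"wx":0,"wy":0,"wz":0,"fingers":1},
    {"tx":0,"ty":0,"tz":-0.0013,"wx":0,"wy":0,"wz":0,"fingers":1},
    {"tx":0,"ty":0,"tz":-0.0013,"wx":0,"wy":0,"wz":0,"fingers":1},
    {"tx":0,"ty":0,"tz":-0.04,"wx":0,"wy":0,"wz":0,"fingers":1},
    {"tx":0,"ty":0,"tz":-0.09,"wx":0,"wy":0,"wz":0,"fingers":1},
    {"tx":0,"ty":0,"tz":-0.135,"wx":0,"wy":0,"wz":0,"fingers":1},
    {"tx":0,"ty":0,"tz":-0.178,"wx":0,"wy":0,"wz":0,"fingers":1},
    {"tx":0,"ty":0,"tz":-0.178,"wx":0,"wy":0,"wz":0,"fingers":1}
  ]
}}

```text
t: 26.02
eef_pos: [0.6649, 0.2134, 0.2088]
ee_rot: [3.126, -0.007, 1.57]
ft_force: [0.3, 0.8, 1.8]
opening: 0.0854
```

>>> {"api": "jog_arm", "payload": {
  "targets": [
    {"tx":0,"ty":0,"tz":0,"wx":0,"wy":0,"wz":0,"fingers":1},
    {"tx":0,"ty":0,"tz":0,"wx":0,"wy":0,"wz":0,"fingers":1}
  ]
}}

```text
t: 26.18
eef_pos: [0.6603, 0.2104, 0.1989]
ee_rot: [-3.141, 0.001, 1.571]
ft_force: [-0.6, 0.2, -0.8]
opening: 0.0855
```

```bash
python3 snap.py w16
```

```text
26.1833 [0.6603 0.2104 0.1989] [-3.141e+00  6.000e-04  1.571e+00] [-0.12  0.73 -0.45  1.29  0.32  1.19 -0.58] 0.0855 [-0.6  0.2 -0.8]
```

>>> {"api": "jog_arm", "payload": {
  "targets": [
    {"tx":0.03,"ty":-0.03,"tz":0,"wx":0,"wy":0,"wz":0,"fingers":1},
    {"tx":0.06,"ty":-0.06,"tz":0,"wx":0,"wy":0,"wz":0,"fingers":1},
    {"tx":0.09,"ty":-0.09,"tz":0,"wx":0,"wy":0,"wz":0,"fingers":1},
    {"tx":0.12,"ty":-0.12,"tz":0,"wx":0,"wy":0,"wz":0,"fingers":1},
    {"tx":0.15,"ty":-0.15,"tz":0,"wx":0,"wy":0,"wz":0,"fingers":1},
    {"tx":0.18,"ty":-0.17,"tz":0,"wx":0,"wy":0,"wz":0,"fingers":1},
    {"tx":0.2088,"ty":-0.1813,"tz":0,"wx":0,"wy":0,"wz":0,"fingers":1},
    {"tx":0.2088,"ty":-0.1813,"tz":0,"wx":0,"wy":0,"wz":0,"fingers":1},
    {"tx":0.2088,"ty":-0.1813,"tz":0,"wx":0,"wy":0,"wz":0,"fingers":1},
    {"tx":0.2088,"ty":-0.1813,"tz":0,"wx":0,"wy":0,"wz":0,"fingers":1},
    {"tx":0.2088,"ty":-0.1813,"tz":0,"wx":0,"wy":0,"wz":0,"fingers":1},
    {"tx":0.2088,"ty":-0.1813,"tz":0,"wx":0,"wy":0,"wz":0,"fingers":1}
  ]
}}

```text
t: 27.23
eef_pos: [0.5168, 0.3758, 0.1986]
ee_rot: [-3.141, 0.002, 1.568]
ft_force: [0.0, -0.6, 1.2]
opening: 0.0851
```

```bash
python3 snap.py w17; python3 seg.py w17 .515 .377 .010 .030
```

```text
27.2333 [0.5168 0.3758 0.1986] [-3.1412e+00  1.6000e-03  1.5679e+00] [-0.41  0.64 -0.45  1.46  0.3   1.1  -0.92] 0.0851 [ 0.  -0.6  1.2]
w17 pred [291.5 142.  345.7 195.3] box [np.float64(288.5), np.float64(141.5), np.float64(342.5), np.float64(195.5)] area 1206 fit [0.5116 0.3772] [-0.1  0.3  0.1 -0.4]
```

The big seal is at about (0.513,0.377): 54 px wide as predicted for 60 mm. Descending and gripping.

>>> {"api": "jog_arm", "payload": {
  "targets": [
    {"tx":0,"ty":-0.0031,"tz":0.05,"wx":0,"wy":0,"wz":0,"fingers":1},
    {"tx":0,"ty":-0.0031,"tz":0.1,"wx":0,"wy":0,"wz":0,"fingers":1},
    {"tx":0,"ty":-0.0031,"tz":0.15,"wx":0,"wy":0,"wz":0,"fingers":1},
    {"tx":0,"ty":-0.0031,"tz":0.2,"wx":0,"wy":0,"wz":0,"fingers":1},
    {"tx":0,"ty":-0.0031,"tz":0.24,"wx":0,"wy":0,"wz":0,"fingers":1},
    {"tx":0,"ty":-0.0031,"tz":0.265,"wx":0,"wy":0,"wz":0,"fingers":1},
    {"tx":0,"ty":-0.0031,"tz":0.276,"wx":0,"wy":0,"wz":0,"fingers":1},
    {"tx":0,"ty":-0.0031,"tz":0.276,"wx":0,"wy":0,"wz":0,"fingers":1},
    {"tx":0,"ty":-0.0031,"tz":0.276,"wx":0,"wy":0,"wz":0,"fingers":1}
  ]
}}

```text
t: 28.03
eef_pos: [0.514, 0.378, -0.0208]
ee_rot: [3.141, -0.001, 1.57]
ft_force: [1.2, 0.3, 0.3]
opening: 0.0851
```

>>> {"api": "jog_arm", "payload": {
  "grip_force": 30,
  "targets": [
    {"tx":0,"ty":0,"tz":0,"wx":0,"wy":0,"wz":0,"fingers":0.2},
    {"tx":0,"ty":0,"tz":0,"wx":0,"wy":0,"wz":0,"fingers":0.2},
    {"tx":0,"ty":0,"tz":0,"wx":0,"wy":0,"wz":0,"fingers":0.2},
    {"tx":0,"ty":0,"tz":0,"wx":0,"wy":0,"wz":0,"fingers":0},
    {"tx":0,"ty":0,"tz":0,"wx":0,"wy":0,"wz":0,"fingers":0},
    {"tx":0,"ty":0,"tz":0,"wx":0,"wy":0,"wz":0,"fingers":0},
    {"tx":0,"ty":0,"tz":0,"wx":0,"wy":0,"wz":0,"fingers":0}
  ]
}}

```text
t: 28.62
eef_pos: [0.5144, 0.3787, -0.0189]
ee_rot: [3.138, -0.002, 1.571]
ft_force: [-1.0, -1.7, 4.3]
opening: 0.0573
```

>>> {"api": "jog_arm", "payload": {
  "targets": [
    {"tx":0,"ty":0,"tz":-0.02,"wx":0,"wy":0,"wz":0,"fingers":0},
    {"tx":0,"ty":0,"tz":-0.06,"wx":0,"wy":0,"wz":0,"fingers":0},
    {"tx":0,"ty":0,"tz":-0.105,"wx":0,"wy":0,"wz":0,"fingers":0},
    {"tx":0,"ty":0,"tz":-0.15,"wx":0,"wy":0,"wz":0,"fingers":0},
    {"tx":0,"ty":0,"tz":-0.195,"wx":0,"wy":0,"wz":0,"fingers":0},
    {"tx":0,"ty":0,"tz":-0.24,"wx":0,"wy":0,"wz":0,"fingers":0},
    {"tx":0,"ty":0,"tz":-0.2763,"wx":0,"wy":0,"wz":0,"fingers":0}
  ]
}}

```text
t: 29.2
eef_pos: [0.5136, 0.3783, 0.2041]
ee_rot: [3.138, -0.003, 1.571]
ft_force: [0.7, 1.1, -0.8]
opening: 0.0574
```

>>> {"api": "jog_arm", "payload": {
  "targets": [
    {"tx":-0.03,"ty":0.025,"tz":0,"wx":0,"wy":0,"wz":0,"fingers":0},
    {"tx":-0.06,"ty":0.05,"tz":0,"wx":0,"wy":0,"wz":0,"fingers":0},
    {"tx":-0.09,"ty":0.08,"tz":0,"wx":0,"wy":0,"wz":0,"fingers":0},
    {"tx":-0.12,"ty":0.11,"tz":0,"wx":0,"wy":0,"wz":0,"fingers":0},
    {"tx":-0.15,"ty":0.14,"tz":0,"wx":0,"wy":0,"wz":0,"fingers":0},
    {"tx":-0.18,"ty":0.165,"tz":0,"wx":0,"wy":0,"wz":0,"fingers":0},
    {"tx":-0.2088,"ty":0.1844,"tz":0,"wx":0,"wy":0,"wz":0,"fingers":0},
    {"tx":-0.2088,"ty":0.1844,"tz":0,"wx":0,"wy":0,"wz":0,"fingers":0},
    {"tx":-0.2088,"ty":0.1844,"tz":0,"wx":0,"wy":0,"wz":0,"fingers":0},
    {"tx":-0.2088,"ty":0.1844,"tz":0,"wx":0,"wy":0,"wz":0,"fingers":0},
    {"tx":-0.2088,"ty":0.1844,"tz":0,"wx":0,"wy":0,"wz":0,"fingers":0},
    {"tx":-0.2088,"ty":0.1844,"tz":0,"wx":0,"wy":0,"wz":0,"fingers":0}
  ]
}}

```text
t: 30.2
eef_pos: [0.6596, 0.2128, 0.2002]
ee_rot: [3.142, -0.001, 1.574]
ft_force: [-0.4, -0.1, -1.3]
opening: 0.0577
```

```bash
python3 snap.py w18; python3 - <<'E'
import cv2,pickle
from fit import *
c,im=pickle.load(open("w18.pkl","rb"));c2,im2=pickle.load(open("w16.pkl","rb"))
a=cv2.resize(im[90:290,200:440,::-1],(480,400),interpolation=cv2.INTER_CUBIC)
b=cv2.resize(im2[125:245,250:390,::-1],(320,274),interpolation=cv2.INTER_CUBIC)
b=np.vstack([b,np.zeros((126,320,3),np.uint8)]);cv2.imwrite("pics/m4.png",np.hstack([a,b]))
s=320/140
for n,z,r_ in(("brg top seated",.073,.026),("race",.074,.0275),("mouth",.084,.0355),("rim",.084,.039)):
    print(n,(ext(c2,[.6595,.209,z],r_)-[250,125]*2)*s+[480,0]*2, (ext(c,[.6595,.209,z],r_)-[200,90]*2)*2)
E
```

```text
30.2 [0.6596 0.2128 0.2002] [ 3.1415e+00 -1.2000e-03  1.5741e+00] [-0.12  0.73 -0.45  1.28  0.32  1.2  -0.58] 0.0577 [-0.4 -0.1 -1.3]
brg top seated [574.55728623  75.15557446 703.26336501 199.93405326] [184.37123888 140.9741803  296.27012123 249.27596375]
race [570.62884022  71.78159891 707.20031015 204.15867274] [180.9616743  138.06104379 299.69653146 252.95531406]
mouth [547.86294471  54.92947295 730.04538919 231.13125121] [161.23610494 123.59232957 319.59312261 276.48607215]
rim [538.88584783  45.5995297  739.02778727 239.19707154] [153.43595065 115.50168025 327.39811012 283.48969222]
```

View pics/m4.png

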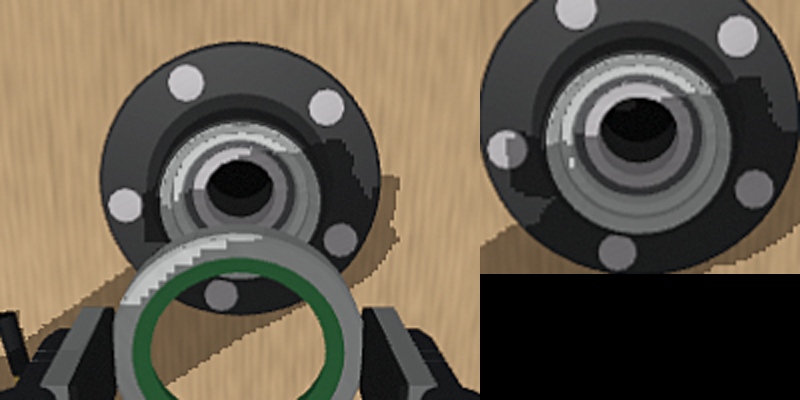

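The big bearing is seated. Its ring is at about x 575–704, y 76–197, against a predicted 575–703 and 75–200, and concentric. The seal is held level at x 113–362 with its top at 232.

```bash
python3 - <<'E'
import pickle
from fit import *
k=lambda x0,y0,x1,y1:[200+x0/2,90+y0/2,200+x1/2,90+y1/2]
N=np.nan
c,im=pickle.load(open("w18.pkl","rb"))
print("flange",fitc(c,k(100,41,381,N),.07,[.65,.2,.05],.051))
print("mouth",fitc(c,k(160,122,321,N),.0355,[.65,.2,.084],.084))
print("held",fitc(c,k(113,232,362,N),.030,[.65,.2,.22]))
E
```

```text
flange (array([0.6597, 0.2085]), array([-0.1,  0. ,  0.1]))
mouth (array([0.6595, 0.2097]), array([ 0.6, -0. , -0.6]))
held (array([0.6583, 0.2101, 0.2233]), array([ 0., -0., -0.]))
```

>>> {"api": "jog_arm", "payload": {
  "targets": [
    {"tx":0,"ty":0,"tz":0,"wx":0,"wy":0,"wz":0,"fingers":0},
    {"tx":0,"ty":0,"tz":0,"wx":0,"wy":0,"wz":0,"fingers":0}
  ]
}}

```text
t: 30.42
eef_pos: [0.6604, 0.2114, 0.1997]
ee_rot: [3.142, -0.0, 1.572]
ft_force: [0.4, 0.1, -0.3]
opening: 0.0574
```

>>> {"api": "jog_arm", "payload": {
  "targets": [
    {"tx":-0.0013,"ty":0.0012,"tz":0.03,"wx":0,"wy":0,"wz":0,"fingers":0},
    {"tx":-0.0013,"ty":0.0012,"tz":0.07,"wx":0,"wy":0,"wz":0,"fingers":0},
    {"tx":-0.0013,"ty":0.0012,"tz":0.11,"wx":0,"wy":0,"wz":0,"fingers":0},
    {"tx":-0.0013,"ty":0.0012,"tz":0.14,"wx":0,"wy":0,"wz":0,"fingers":0},
    {"tx":-0.0013,"ty":0.0012,"tz":0.16,"wx":0,"wy":0,"wz":0,"fingers":0},
    {"tx":-0.0013,"ty":0.0012,"tz":0.168,"wx":0,"wy":0,"wz":0,"fingers":0},
    {"tx":-0.0013,"ty":0.0012,"tz":0.17,"wx":0,"wy":0,"wz":0,"fingers":0},
    {"tx":-0.0013,"ty":0.0012,"tz":0.17,"wx":0,"wy":0,"wz":0,"fingers":0},
    {"tx":-0.0013,"ty":0.0012,"tz":0.17,"wx":0,"wy":0,"wz":0,"fingers":0}
  ]
}}

```text
t: 31.17
eef_pos: [0.6628, 0.2104, 0.0653]
ee_rot: [3.139, -0.001, 1.571]
ft_force: [-0.6, -0.2, -0.6]
opening: 0.0576
```

>>> {"api": "jog_arm", "payload": {
  "targets": [
    {"tx":0,"ty":0,"tz":0.002,"wx":0,"wy":0,"wz":0,"fingers":0},
    {"tx":0,"ty":0,"tz":0.0025,"wx":0,"wy":0,"wz":0,"fingers":0}
  ]
}}

```text
t: 31.33
eef_pos: [0.6624, 0.21, 0.0628]
ee_rot: [3.139, -0.001, 1.571]
ft_force: [-1.2, -0.1, -1.2]
opening: 0.0572
```

>>> {"api": "jog_arm", "payload": {
  "targets": [
    {"tx":0,"ty":0,"tz":0.002,"wx":0,"wy":0,"wz":0,"fingers":0},
    {"tx":0,"ty":0,"tz":0.0025,"wx":0,"wy":0,"wz":0,"fingers":0}
  ]
}}

```text
t: 31.5
eef_pos: [0.6618, 0.2096, 0.0598]
ee_rot: [3.141, -0.0, 1.571]
ft_force: [0.4, -0.2, -0.7]
opening: 0.0574
```

>>> {"api": "jog_arm", "payload": {
  "targets": [
    {"tx":0,"ty":0,"tz":0.0015,"wx":0,"wy":0,"wz":0,"fingers":0},
    {"tx":0,"ty":0,"tz":0.0015,"wx":0,"wy":0,"wz":0,"fingers":0}
  ]
}}

```text
t: 31.67
eef_pos: [0.6619, 0.2096, 0.0592]
ee_rot: [3.141, -0.0, 1.571]
ft_force: [-1.6, -0.3, 3.8]
opening: 0.0577
```

The tips touch the rim at TCP z 0.059, with the foot about 4–5 mm inside the mouth. Releasing.

>>> {"api": "jog_arm", "payload": {
  "targets": [
    {"tx":0,"ty":0,"tz":-0.001,"wx":0,"wy":0,"wz":0,"fingers":0},
    {"tx":0,"ty":0,"tz":-0.001,"wx":0,"wy":0,"wz":0,"fingers":0},
    {"tx":0,"ty":0,"tz":-0.001,"wx":0,"wy":0,"wz":0,"fingers":1},
    {"tx":0,"ty":0,"tz":-0.001,"wx":0,"wy":0,"wz":0,"fingers":1},
    {"tx":0,"ty":0,"tz":-0.001,"wx":0,"wy":0,"wz":0,"fingers":1},
    {"tx":0,"ty":0,"tz":-0.001,"wx":0,"wy":0,"wz":0,"fingers":1},
    {"tx":0,"ty":0,"tz":-0.001,"wx":0,"wy":0,"wz":0,"fingers":1},
    {"tx":0,"ty":0,"tz":-0.04,"wx":0,"wy":0,"wz":0,"fingers":1},
    {"tx":0,"ty":0,"tz":-0.09,"wx":0,"wy":0,"wz":0,"fingers":1},
    {"tx":0,"ty":0,"tz":-0.135,"wx":0,"wy":0,"wz":0,"fingers":1},
    {"tx":0,"ty":0,"tz":-0.176,"wx":0,"wy":0,"wz":0,"fingers":1},
    {"tx":0,"ty":0,"tz":-0.176,"wx":0,"wy":0,"wz":0,"fingers":1}
  ]
}}

```text
t: 32.67
eef_pos: [0.6657, 0.2121, 0.2083]
ee_rot: [3.127, -0.007, 1.57]
ft_force: [-0.0, 0.6, 0.5]
opening: 0.0854
```

>>> {"api": "jog_arm", "payload": {
  "targets": [
    {"tx":0,"ty":0,"tz":0,"wx":0,"wy":0,"wz":0,"fingers":1},
    {"tx":0,"ty":0,"tz":0,"wx":0,"wy":0,"wz":0,"fingers":1},
    {"tx":0,"ty":0,"tz":0,"wx":0,"wy":0,"wz":0,"fingers":1}
  ]
}}

```text
t: 32.92
eef_pos: [0.6606, 0.2089, 0.197]
ee_rot: [-3.138, 0.002, 1.571]
ft_force: [-0.7, -0.2, 0.8]
opening: 0.0856
```

```bash
python3 snap.py w19; python3 green.py w19 .6595 .209 .084 .0205 .0235;python3 green.py w17 .5116 .3772 .010 .0205 .0235
python3 - <<'E'
import cv2,pickle
from fit import *
from station import r
c,im=pickle.load(open("w19.pkl","rb"));c2,im2=pickle.load(open("w13.pkl","rb"))
a=cv2.resize(im[130:240,250:390,::-1],(400,314),interpolation=cv2.INTER_CUBIC)
b=cv2.resize(im2[130:240,250:390,::-1],(400,314),interpolation=cv2.INTER_CUBIC)
sc,sd=r.snapshot("scene")[...,::-1],r.snapshot("side")[...,::-1]
R=lambda i,u,v:cv2.resize(i[v-28:v+28,u-40:u+40],(400,280),interpolation=cv2.INTER_CUBIC)
cv2.imwrite("pics/m5.png",np.vstack([np.hstack([a,b]),np.hstack([R(sd,323,278),R(sc,241,208)])]))
for P in([.6595,.209,.084],[.5,0,0]):pass
E
```

```text
32.9167 [0.6606 0.2089 0.197 ] [-3.138e+00  1.700e-03  1.571e+00] [-0.11  0.73 -0.45  1.28  0.32  1.2  -0.58] 0.0856 [-0.7 -0.2  0.8]
w19 green box 292.5 161.5 348.5 214.5 area 752 ellipse [320.3 187.9] [53.1 55.3] 88
pred r .0205 [296.4 164.8 342.8 209.7]
pred r .0235 [293.  161.3 346.2 212.8]
w17 green box 293.5 147.5 338.5 190.5 area 434 ellipse [316.1 169. ] [43.  44.1] 88
pred r .0205 [297.  150.6 334.  187. ]
pred r .0235 [294.3 147.9 336.7 189.6]
```

View pics/m5.png

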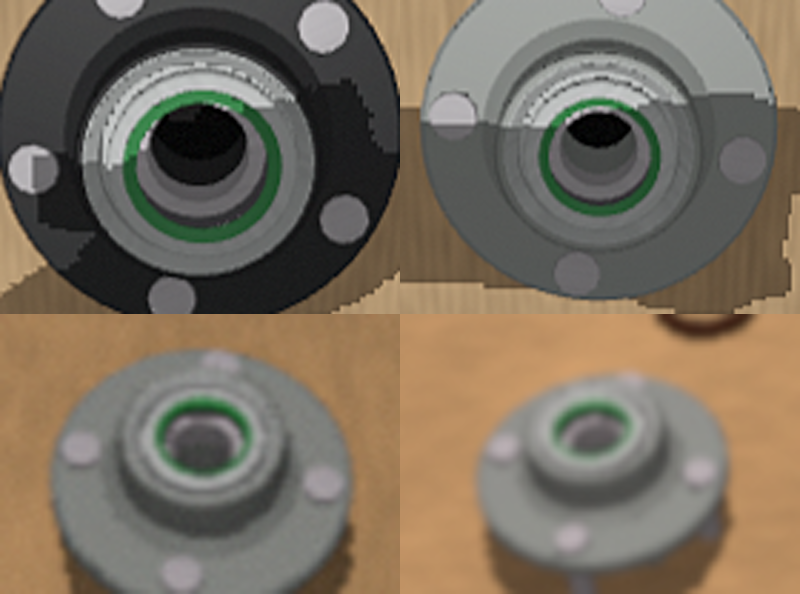

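All panels show both seals level and concentric to within about 1.5 mm. I'll make one numeric height check of the seals, using the green-lip centres triangulated from the fixed cameras.

```bash
python3 - <<'E'
from station import r
from h import *
ims={n:(r.calibration(n),r.snapshot(n).astype(int)) for n in("scene","side")}
def cen(n,P,b=26):
    c,im=ims[n];u,v=proj(c,np.array(P))[0].round().astype(int)
    w=im[v-b:v+b,u-b:u+b];m=((w[...,1]>w[...,0]*1.15)&(w[...,1]>w[...,2]*1.05)).astype(np.uint8)
    k,l,s,_=cv2.connectedComponentsWithStats(m)
    if k<2:return None
    i=1+np.argmax(s[1:,4]);e=cv2.fitEllipse(cv2.convexHull((np.argwhere(l==i)[:,::-1]+[u-b,v-b]).astype(np.float32)))
    return c,e
for nm,P in(("small",[.6105,-.1915,.074]),("big",[.6605,.209,.084])):
    A=np.zeros((3,3));B=np.zeros(3)
    for n in ims:
        q=cen(n,P)
        if q is None: print(nm,n,"none");continue
        c,e=q;o,d=ray(c,*e[0]);d/=np.linalg.norm(d);M=np.eye(3)-np.outer(d,d);A+=M;B+=M@o
        t=np.linspace(0,6.28,90);pr=cv2.fitEllipse(proj(c,np.c_[P[0]+.0195*np.cos(t),P[1]+.0195*np.sin(t),0*t+P[2]]).astype(np.float32))
        print(nm,n,np.round(e[0],1),np.round(e[1],1),round(e[2]),"ratio",round(e[1][0]/e[1][1],3),"pred",round(pr[1][0]/pr[1][1],3),np.round(pr[0],1),round(pr[2]))
    print(nm,np.linalg.solve(A,B).round(4))
E
```

```text
small scene [239.  202.4] [11.  15.1] 80 ratio 0.73 pred 0.729 [239.9 202.2] 78
small side [323.3 274. ] [16.1 19.5] 90 ratio 0.825 pred 0.846 [322.6 273.9] 92
small [ 0.6121 -0.1932  0.0752]
big scene [405.7 215.8] [15.7 20.6] 101 ratio 0.762 pred 0.75 [406.5 215.4] 100
big side [341.5 147.9] [10.7 18.2] 93 ratio 0.589 pred 0.617 [340.6 148. ] 93
big [0.663  0.2069 0.0854]
```

The seal-top heights come out at 75.2 mm (rim 74) and 85.4 mm (rim 84). Both are flush within the calibration error, and the ellipse ratios match level rings. The gripper is clear, so I'm handing in.

```bash
python3 -c "
from station import r
print(r.sign_off())"
```

```text
the job is handed in; nothing more can be done
None
```

I fitted both hubs and handed the job in at about 33 s of the 99 s allowed; sign-off gives no verdict. Each bearing was lowered 11–13 mm into its hub's mouth before release. Each seal was released about 4–5 mm inside the mouth. I never reached for the rusty bearing or seal.

**Last checks:**
- **Bearings:** both looked concentric and at seated depth in the wrist views taken right after release.
- **Seals:** both were within about 1.5 mm of the hub axis and level to the eye. Their measured tops were 75.2 mm (rim 74) and 85.4 mm (rim 84), a common +1.3 mm that is within the 2 mm calibration error.
- **Tilt:** lip ellipse ratios matched level rings within 0.03, which is about as fine as the fixed cameras resolve at that size.
- **Gripper:** open and clear of everything at hand-in.

**What failed or disagreed:**
- **First grasp:** it closed on nothing, and a second, part-closed try also missed the ring. The finger tips are about 23–26 mm behind the reported TCP, not level with it as the interface text says. I confirmed this by touching the rim and used it for every later grasp.
- **Opening reading:** it showed about 2.6 mm less than the true size of each held part.
- **First move call:** it was refused because I left out some keys, so nothing moved.

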